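# Stir the drying beads and put the spoon back on its stand

### The job

Take the spoon from its stand and stir the drying beads in the blue bowl right down at the floor, until every bead has been shifted by at least half its own width and the two orange beads no longer lie together but clearly apart, with a gap of half a centimetre or more between them. Do not touch the beads with the fingers, spill none, and leave the other things on the table where they are. Then put the spoon back on its stand, head in the tray and shaft lying in the fork, and let go.

Things in the scene. Friction and masses are not known exactly. Their poses are not given: they have to be found in the camera images.
- spoon_grip (a point): grip of the 185 mm stirring spoon (90 g): middle of its rubbery orange handle, 14 mm wide along this frame's y, 12 mm thick, 72 mm long, ending 30 mm past this point. The spoon slopes in its frame: tip to handle runs along (-0.5, 0, 0.866), leaning 30 degrees towards -x; z is up as it starts in its stand. The tip is at (+0.0775, 0, -0.134) m from here
- spoon_neck (a point): point on the axis of the spoon's straight steel shaft (8 mm thick), 100 mm from the tip; at (+0.0275, 0, -0.048) m from spoon_grip in the spoon's frame
- spoon_tip (a point): the tip, lowest edge of the spoon's round dished steel head (30 mm across along y, 6 mm thick); axes as spoon_grip
- bowl: blue round drying bowl, held to the table by its rubber foot: it does not move. Origin at the centre of its underside, z up. 45 mm high, outer radius 84 mm at the rim; inner floor flat, 6 mm above the table, radius about 70 mm, walls flaring to inner radius 80 mm at the rim. Its yaw only turns the pattern in which the beads lie
- stand: grey spoon stand, fixed to the table; base 120 x 80 x 10 mm. Origin at the centre of the underside, z up. The spoon's head stands in a low tray at the +x end (walls and end lip 23 mm above the table, lip's inner face at x = +45 mm, inner width 48 mm); the shaft leans in an upward-open V fork on a post, top about 105 mm above the table; the handle overhangs towards -x
- stand_tray (a point): where the spoon's tip rests in the tray: 40 mm from the stand's origin along its x, 10 mm above the table (the tray floor)
- stand_fork (a point): where the axis of the shaft (spoon_neck) lies when the spoon rests in the V fork: (-10, 0, +97) mm from the stand's origin; the V is 90 degrees, about 35 mm wide at the top
- phone_green: phone in a green case, 72 x 150 x 10 mm, lying on the table; bystander, origin at the centre of its underside
- red_box: small red and white carton, 62 x 110 x 43 mm; bystander, origin at the centre of its underside
- thermal_pad_box: small teal box, 60 x 95 x 23 mm; bystander, origin at the centre of its underside
- orange0: one of the two orange drying beads: round, 24 mm across, 12 g, loose on the bowl's floor; rolls sluggishly when pushed, origin at its centre
- orange1: one of the two orange drying beads: round, 24 mm across, 12 g, loose on the bowl's floor; rolls sluggishly when pushed, origin at its centre
- white0: one of the five white drying beads: round, 24 mm across, 12 g, loose on the bowl's floor; rolls sluggishly when pushed, origin at its centre
- white1: one of the five white drying beads: round, 24 mm across, 12 g, loose on the bowl's floor; rolls sluggishly when pushed, origin at its centre
- white2: one of the five white drying beads: round, 24 mm across, 12 g, loose on the bowl's floor; rolls sluggishly when pushed, origin at its centre
- white3: one of the five white drying beads: round, 24 mm across, 12 g, loose on the bowl's floor; rolls sluggishly when pushed, origin at its centre
- white4: one of the five white drying beads: round, 24 mm across, 12 g, loose on the bowl's floor; rolls sluggishly when pushed, origin at its centre

How it is judged (in metres and radians):
On the way, in this order (a step that is already met when the one before it is completed fails the run):
1. the spoon, held by the robot, has its tip down among the beads in the bowl (contact force between the fingers and spoon above 1 N and horizontal distance between spoon_tip and bowl below 0.07 m and z of spoon_tip in the frame of bowl below 0.018 m), for 0.1 s.
2. every bead has been shifted by 12 mm or more from where it lay, the spoon still held (contact force between the fingers and spoon above 1 N and distance of each of orange0, orange1, white0, white1, white2, white3, white4 from where it was at the start of the episode above 0.012 m), for 0.2 s.
At the end, for the whole second after the job is handed in: The spoon rests on the stand, tip within 14 mm of the tray point and shaft within 12 mm of the fork point, at rest and let go; the centres of the two orange beads are more than 28 mm apart (beads are 24 mm across); all seven beads are in the bowl (centres within 80 mm of its origin) (distance between spoon_tip and stand_tray below 0.014 m and distance between spoon_neck and stand_fork below 0.012 m and linear speed of spoon below 0.02 m/s and contact force between spoon and stand above 0.2 N and distance between orange0 and orange1 above 0.028 m and distance between each of orange0, orange1, white0, white1, white2, white3, white4 and bowl below 0.08 m); the robot touches nothing.
It fails at once if the fingers touch a bead (contact force between the fingers and orange0 above 0.5 N or contact force between the fingers and orange1 above 0.5 N or contact force between the fingers and white0 above 0.5 N or contact force between the fingers and white1 above 0.5 N or contact force between the fingers and white2 above 0.5 N or contact force between the fingers and white3 above 0.5 N or contact force between the fingers and white4 above 0.5 N).
It fails at once if a bystander is moved by more than 20 mm (distance of any of phone_green, red_box, thermal_pad_box from where it was at the start of the episode above 0.02 m).
It also fails if it takes over 72 s, if anything falls off the work surface, if the arm or the gripper's body presses on something with over 40 N, if the wrist force passes 120 N, or if a joint passes its speed limit or range.

### The arm

A 6-joint arm with a two-finger parallel gripper is mounted at the origin on a cart in front of the work surface, level with it; the furniture and walls round the work are solid. World frame = base frame: x ahead of the robot, y to its left, z up, the work surface at z = 0. Lengths are in mm, angles in rad, forces in N, time in s.
With the tool pointing down it reaches from about 275 to 750 mm from the base axis. Payload 10.2 kg.
Tool frame: the origin (TCP) lies between the finger pads; the fingertips stand 17 mm ahead of it and the grasp point (between the pads) lies 2 mm behind it (tips_ahead is the distance from the TCP to the fingertips, in mm); z points along the fingers, y is the line along which they close (so a half turn about z gives the same grasp; the last joint's range is limited). The gripper opens to 85 mm and grips with 20 to 120 N. Pads are 22 mm wide; open, the fingers measure 114 mm over their backs; the gripper's body (76 mm by 85 mm) begins 54 mm behind the grasp point. The pads swing forward as they close: fully open they stand 13 mm farther back than shut.
Start: joints at [1.124, 0.313, 1.498, -0, 1.331, -0.223], TCP at [116.529, 511.91, 213.294] pointing down, gripper open.
Joint ranges: [-2.94, 2.94], [-0.97, 2.17], [0.19, 2.56], [-1.23, 4.37], [0.02, 3.11], [-2.88, 2.88]. Speed limits (rad/s): [2.39, 2.39, 3.01, 3.14, 3.14, 3.14].

### API

Orientations are given as a unit quaternion [w, x, y, z].
In Python, from rig import sense, capture, finish_job, boxes_of, tips_ahead gives the robot as it stands.
- The arm moves only by the tool drive_tool, never from a script. Its argument "commands" is text: rows parted by semicolons, each of 7 numbers parted by spaces: the shift along the world's x, y, z in units of 0.1 m (1.0 is 0.1 m), then the turn, a rotation vector about the world's x, y, z in units of pi/4 rad (1.0 is pi/4 rad), then the opening in per cent of the stroke, from 0 (shut) to 100 (fully open). A call has 1 to 20 rows; each row shifts and turns the commanded pose from where the row before left it; what a row does not reach is not made up. A row lasts 1/12 s, in which the tool goes at most 41.7 mm and 7.16 degrees, less where a joint would pass 70% of its speed; a pose out of reach is approached as far as the arm can. A call with a number of a shift or a turn outside -1 to 1 is refused whole. A call with a gripper value outside its range is refused whole. The fingers move at their own pace and stop on an object; "force" is the grip in N (left out, the last holds). Time passes only in rows, so rows that do not move let the fingers close. It gives the time, the measured TCP pose, the force, the opening and the grip force at its end, in the units of the state.
- sense(): the state, without advancing time (a new reading comes with each control period).
- capture(name): name is "scene" or "top" or "wrist"; returns a dict with "pixels" (420x560x3 uint8, blue, green, red), "fov_y" (degrees; the focal length in pixels is half the picture's height over the tangent of half this angle, whatever the lens; pixels are square), "cx", "cy" (the principal point, pixels), "k1" (the pictures are not rectified: a ray, as slopes to the right and down, at radius r is drawn at 1 + k1 r^2 times it, then the intrinsics apply), "position" and "attitude" of the camera in the world; the wrist camera has in their place "tool_from_camera" (4x4, takes a point from camera to tool coordinates, whose origin is the TCP and whose axes are the flange's). Camera axes: x right, y down, z forward; pixel columns grow to the right and rows downward; lengths in mm; the calibration is good to about 2 mm. A picture is of the moment at which its call begins: read the wrist's pose just before it. There is no depth.
- finish_job(): hands the job in; it is judged then, once.
Trained networks look in a picture, given as the dict that the camera call returned (one of the last four; its "shot" number tells which), for a name from the list of things; names that differ only in an ending like _2 or _b are one class to them, and where a whole thing is asked for, a point or a joint stands for the part that bears it (a point fixed in the world has none). Each returns a list of dicts, best first, with "confidence" (0 to 1); they miss things now and then, are a little off and sometimes report something else, mostly with a low value. They report only what shows in the picture. A call takes as long as a camera call.
- boxes_of(picture, name): "position" ([column, row] in pixels, amid what is visible of it).
The state is a dict: "time_s": time; "joints": joint angles; "dq": joint speeds; "tau": joint torques, N m; "eef_pos": TCP position; "ee_rot": TCP orientation; "force": force on the tool from outside, world axes, zero at the start; "wrist_torque": the same for the moment, N m; "grip_width": opening from 0.0 (shut) to 1.0 (fully open); "grip_force": force on a finger pad.
Only numpy, scipy, OpenCV 4.12 (cv2) and the standard library are available. Lean on these libraries where they do the work, as an engineer would, in place of code of your own. Each camera call takes 0.05 s, during which the arm holds its last target. There are 200 camera calls.

## Working session

There is one attempt and no reset: what is moved stays moved. The work goes in short steps, Python scripts to look and compute and a tool call to move; the robot and the scene stay as the last step left them, time stands still between calls to the robot, and variables do not carry over. Pictures are saved under pics/ and viewed, at most 10 in all, crops included, and the job is handed in when it is done.

Besides the shell and the picture viewer there is one more tool, called after "Call:" in YAML: its name, and indented under it one key for each argument. drive_tool: Moves the arm, as the interface text tells. Shifts and turns lie within -1 to 1; 1 stands for 0.1 m of shift or pi/4 rad of turn. Its arguments: {"type":"object","properties":{"commands":{"type":"string"},"force":{"type":"number"}},"required":["commands"]}

```bash
mkdir -p pics
cat > h.py <<'E'
import numpy as np, cv2
from scipy.spatial.transform import Rotation as R
from rig import *
def Rq(q): return R.from_quat([q[1],q[2],q[3],q[0]]).as_matrix()
def cam(p,st=None):
    f=p['pixels'].shape[0]/2/np.tan(np.radians(p['fov_y'])/2)
    if 'tool_from_camera' in p:
        T=np.array(p['tool_from_camera']);M=Rq(st['ee_rot']);return f,M@T[:3,:3],M@T[:3,3]+np.array(st['eef_pos'])
    a=np.array(p['attitude']); 
    return f,(a if a.shape==(3,3) else Rq(a)),np.array(p['position'])
def ray(p,uv,st=None):
    f,M,o=cam(p,st);d=np.array([(uv[0]-p['cx'])/f,(uv[1]-p['cy'])/f]);s=d.copy()
    for _ in range(20): s=d/(1+p['k1']*(s@s))
    return o,M@np.array([s[0],s[1],1])
def onz(p,uv,z,st=None):
    o,d=ray(p,uv,st);return o+d*(z-o[2])/d[2]
def proj(p,X,st=None):
    f,M,o=cam(p,st);c=M.T@(np.array(X,float)-o);s=c[:2]/c[2];s=s*(1+p['k1']*(s@s));return s*f+[p['cx'],p['cy']]
def tri(rs):
    A=0;b=0
    for o,d in rs:
        d=d/np.linalg.norm(d);P=np.eye(3)-np.outer(d,d);A=A+P;b=b+P@o
    return np.linalg.solve(A,b)
E
python3 - <<'E'
from h import *
st=sense();print(st)
for n in ['scene','top','wrist']:
    p=capture(n);print(n,{k:v for k,v in p.items() if k!='pixels'})
    cv2.imwrite(f'pics/{n}0.png',p['pixels'])
    for k in ['spoon_grip','spoon_tip','bowl','stand','phone_green','red_box','thermal_pad_box','orange0','white0']:
        print(k,[(np.round(b['position']).tolist(),round(b['confidence'],2),np.round(onz(p,b['position'],{'bowl':20,'orange0':18,'white0':18}.get(k,10),st)[:2]).tolist()) for b in boxes_of(p,k)][:7])
E
```

```text
{'time_s': 0.0, 'joints': array([ 1.12362482e+00,  3.13453299e-01,  1.49846766e+00,  3.07377226e-06,
        1.33102195e+00, -2.23430238e-01]), 'dq': array([-0.00051426,  0.00047569, -0.00030386, -0.00151191, -0.00112876,
       -0.00099867]), 'tau': array([-7.61497608e-05, -4.12244332e+01, -2.59760177e+01, -5.67476161e-05,
        3.74759300e-03, -3.20469360e-05]), 'eef_pos': array([116.38120231, 511.63287568, 212.7219059 ]), 'ee_rot': array([-2.23562789e-04,  1.11637774e-01,  9.93748737e-01, -6.37040281e-04]), 'force': array([-0.39253855, -0.05748916,  0.300976  ]), 'wrist_torque': array([0.07126498, 0.02379249, 0.00141636]), 'grip_force': 0.0, 'grip_width': 0.9985185633584966}
scene {'fov_y': 50.71238869413946, 'cx': 274.42912181385356, 'cy': 211.37376047224498, 'k1': 0.026745530472611766, 'position': array([ -85.91708297, -818.74611317,  941.85085345]), 'attitude': array([-0.41199068,  0.8531582 , -0.29270804,  0.12925463]), 'shot': 1}
spoon_grip [([328.0, 226.0], 0.68, [689.0, -55.0])]
spoon_tip [([330.0, 228.0], 0.55, [686.0, -67.0])]
bowl [([262.0, 206.0], 0.97, [579.0, 154.0]
[... 1200 characters left out ...]
, 0.52, [610.0, 193.0]), ([215.0, 202.0], 0.51, [540.0, 172.0]), ([208.0, 193.0], 0.4, [567.0, 197.0])]
wrist {'fov_y': 67.89611209093424, 'cx': 283.34309666139706, 'cy': 208.7938396219246, 'k1': -0.06816705439565977, 'tool_from_camera': array([[-9.11359562e-04, -9.60987499e-01, -2.76590305e-01,
         7.01286222e+01],
       [ 9.99999553e-01, -8.05807693e-04, -4.95274177e-04,
         1.20925417e+00],
       [ 2.53073697e-04, -2.76590633e-01,  9.60987803e-01,
        -1.60201350e+02],
       [ 0.00000000e+00,  0.00000000e+00,  0.00000000e+00,
         1.00000000e+00]]), 'shot': 3}
spoon_grip []
spoon_tip []
bowl []
stand []
phone_green []
red_box []
thermal_pad_box []
orange0 []
white0 []
```

```bash
python3 -c "
import cv2,numpy as np
a=[cv2.imread(f'pics/{n}0.png') for n in('scene','top')]
cv2.imwrite('pics/a.png',a[0]);cv2.imwrite('pics/b.png',a[1])"
```

```text
(no output)
```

View pics/scene0.png

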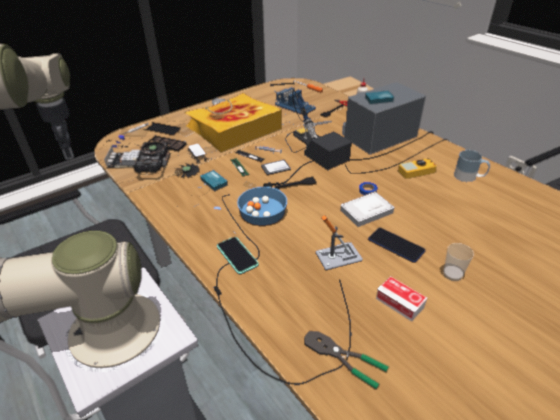

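View pics/top0.png

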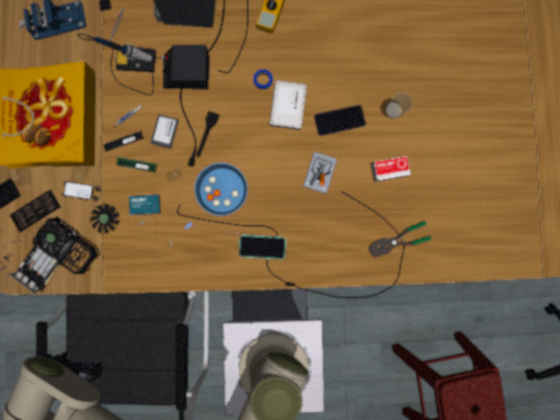

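The scene image shows the bowl at (262,206), the stand with the spoon at (340,253), handle up at about (328,222). In the top image the bowl is at (221,189) and the stand at (320,172). I'll move the wrist camera over the bowl.

Call:
drive_tool:
  commands: "0.31 -0.25 0.06 0 0 0 100;0.31 -0.25 0.06 0 0 0 100;0.31 -0.25 0.06 0 0 0 100;0.31 -0.25 0.06 0 0 0 100;0.31 -0.25 0.06 0 0 0 100;0.31 -0.25 0.06 0 0 0 100;0.31 -0.25 0.06 0 0 0 100;0.31 -0.25 0.06 0 0 0 100;0.31 -0.25 0.06 0 0 0 100;0.31 -0.25 0.06 0 0 0 100;0.31 -0.25 0.06 0 0 0 100;0.31 -0.25 0.06 0 0 0 100;0.31 -0.25 0.06 0 0 0 100;0 0 0 0 0 0 100;0 0 0 0 0 0 100"

```text
time_s: 2.75
eef_pos: [520.5, 185.7, 290.8]
ee_rot: [-0.0, 0.113, 0.994, -0.0]
force: [-0.9, -0.2, 0.2]
grip_width: 1.0
grip_force: 0.0
```

```bash
cat > look.py <<'E'
from h import *
import sys
st=sense();p=capture('wrist');cv2.imwrite(f'pics/{sys.argv[1]}.png',p['pixels'])
import pickle;pickle.dump((st,p),open(f'{sys.argv[1]}.pkl','wb'))
print(st['time_s'],st['eef_pos'].round(1),st['ee_rot'].round(4),st['force'].round(1),st['grip_width'],st['grip_force'])
for k in sys.argv[2:]:
    z={'bowl':20,'orange0':18,'white0':18}.get(k,10)
    print(k,[(np.round(b['position']).tolist(),round(b['confidence'],2),np.round(onz(p,b['position'],z,st)[:2]).tolist()) for b in boxes_of(p,k)][:7])
E
python3 look.py w1 bowl orange0 white0
```

```text
2.75 [520.5 185.7 290.8] [-3.000e-04  1.130e-01  9.936e-01 -0.000e+00] [-0.9 -0.2  0.2] 0.9997288852759356 0.0
bowl [([269.0, 222.0], 0.87, [588.0, 150.0]), ([271.0, 184.0], 0.66, [534.0, 166.0])]
orange0 [([289.0, 192.0], 0.63, [552.0, 188.0]), ([278.0, 202.0], 0.48, [563.0, 169.0]), ([267.0, 223.0], 0.42, [590.0, 147.0])]
white0 [([237.0, 214.0], 0.76, [566.0, 108.0]), ([294.0, 230.0], 0.66, [610.0, 182.0]), ([37.0, 303.0], 0.62, [641.0, -266.0]), ([299.0, 208.0], 0.6, [577.0, 196.0]), ([248.0, 187.0], 0.5, [531.0, 134.0])]
```

View pics/w1.png

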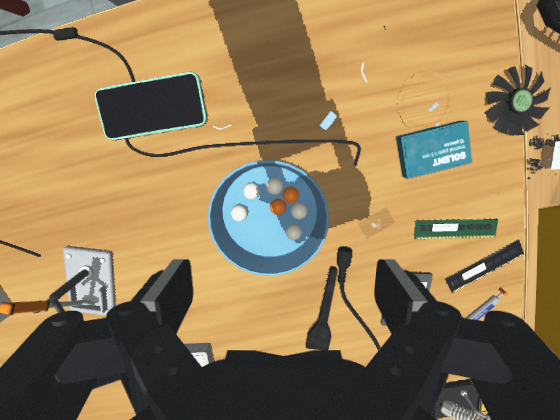

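The wrist image shows the bowl centred at (269,218). White beads are at (251,190), (275,187), (239,213), (299,211) and (293,232). The oranges are at (290,195) and (278,207). The stand is at the left edge, around (90,280). I'll look there next.

Call:
drive_tool:
  commands: "0.02 -0.4 0.05 0 0 0 100;0.02 -0.4 0.05 0 0 0 100;0.02 -0.4 0.05 0 0 0 100;0.02 -0.4 0.05 0 0 0 100;0.02 -0.4 0.05 0 0 0 100;0.02 -0.4 0.05 0 0 0 100;0.02 -0.4 0.05 0 0 0 100;0.02 -0.4 0.05 0 0 0 100;0 0 0 0 0 0 100;0 0 0 0 0 0 100"

```text
time_s: 3.78
eef_pos: [535.3, -133.7, 331.2]
ee_rot: [-0.0, 0.112, 0.994, 0.0]
force: [0.4, 0.5, 0.4]
grip_width: 0.998
grip_force: 0.0
```

```bash
python3 look.py w2 spoon_grip stand
python3 - <<'E'
from h import *
import pickle
st,p=pickle.load(open('w1.pkl','rb'))
# bowl rim fit: blue mask
hsv=cv2.cvtColor(p['pixels'],cv2.COLOR_BGR2HSV)
m=((hsv[...,0]>92)&(hsv[...,0]<115)&(hsv[...,1]>110)).astype(np.uint8)
n,l,s,c=cv2.connectedComponentsWithStats(m);i=1+np.argmax(s[1:,4]);print(s[i],c[i])
cnt=max(cv2.findContours((l==i).astype(np.uint8),0,1)[0],key=len)[:,0]
h=cv2.convexHull(cnt)[:,0].astype(float)
P=np.array([onz(p,x,45,st)[:2] for x in h])
from scipy.optimize import least_squares
for q in [P]:
    r=least_squares(lambda v:np.hypot(*(q-v[:2]).T)-v[2],[583,150,84],loss='soft_l1');print(r.x,r.cost)
B=dict(w0=(251,190),w1=(275,187),w2=(239,213),w3=(299,211),w4=(293,232),o0=(290,195),o1=(278,207))
for k,v in B.items(): print(k,onz(p,v,18,st)[:2].round(1),(onz(p,v,18,st)[:2]-r.x[:2]).round(1))
E
```

```text
3.7833 [ 535.3 -133.7  331.2] [-1.000e-04  1.125e-01  9.937e-01  1.000e-04] [0.4 0.5 0.4] 0.9980577343216007 0.0
spoon_grip [([275.0, 228.0], 0.79, [632.0, -169.0])]
stand [([275.0, 219.0], 0.77, [616.0, -165.0])]
[ 397  121   74   57 2552] [431.96003135 148.07445141]
[532.55600236 386.88360104  49.0293533 ] 78.02555672262145
w0 [536.2 135.9] [   3.6 -251. ]
w1 [539.7 170.1] [   7.1 -216.8]
w2 [565.3 110.2] [  32.7 -276.6]
w3 [582.  195.7] [  49.4 -191.2]
w4 [611.6 180.2] [  79.  -206.6]
o0 [555.8 188.3] [  23.3 -198.6]
o1 [569.3 167.5] [  36.7 -219.4]
```

View pics/w2.png

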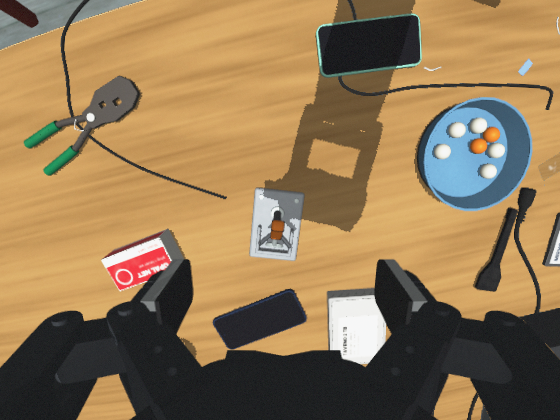

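The wrist image shows the stand base with corners near (257,188), (303,192), (298,260) and (250,256). The spoon is seen almost end-on at (277,228). I'll zoom in on it and fix the bowl fit.

Run:
```python
from h import *
import pickle
from scipy.optimize import least_squares
for f,lab in (('w1',(260,240)),('w2',(440,180))):
    st,p=pickle.load(open(f+'.pkl','rb'))
    hsv=cv2.cvtColor(p['pixels'],cv2.COLOR_BGR2HSV)
    m=((hsv[...,0]>92)&(hsv[...,0]<115)&(hsv[...,1]>90)).astype(np.uint8)
    n,l,s,c=cv2.connectedComponentsWithStats(m);i=l[lab[1],lab[0]];print(f,i,s[i])
    cnt=max(cv2.findContours((l==i).astype(np.uint8),0,1)[0],key=len)[:,0]
    h=cv2.convexHull(cnt)[:,0].astype(float)
    P=np.array([onz(p,x,45,st)[:2] for x in h])
    r=least_squares(lambda v:np.hypot(*(P-v[:2]).T)-84,[583,150],loss='soft_l1');print(r.x,r.cost, np.hypot(*(P-r.x).T).round()[::4])
st,p=pickle.load(open('w2.pkl','rb'))
cv2.imwrite('pics/w2z.png',cv2.resize(p['pixels'][180:270,220:330],None,fx=6.5,fy=6.5,interpolation=cv2.INTER_CUBIC))
```

```text
w1 2 [ 208  161  120  114 9081]
[577.81968754 152.00861272] 49.032559330749095 [83. 82. 82. 82. 82. 82. 82. 83. 83. 82. 82. 82. 82.]
w2 7 [ 419   98  113  112 8133]
[577.053999   148.60618817] 47.85655668714764 [82. 83. 84. 85. 85. 83. 82. 82. 88. 89. 82.]
```

View pics/w2z.png

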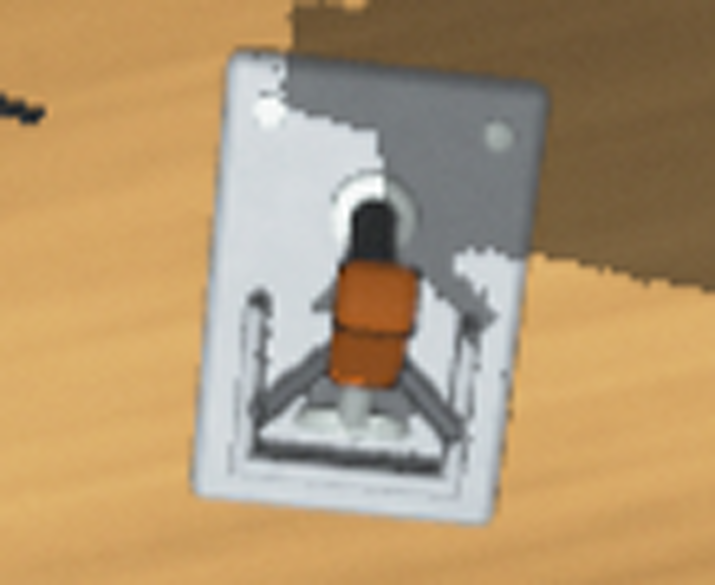

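The zoom shows the tray at the far (+x) end and the handle leaning toward the robot; I read the base corners from it.

Run:
```python
from h import *
import pickle
from scipy.optimize import least_squares
st,p=pickle.load(open('w2.pkl','rb'))
c=np.array([(230,52),(548,88),(195,492),(490,522)])/6.5+[220,180]
L=np.array([(-60,40),(-60,-40),(60,40),(60,-40)])
# image left = -y world? check by fit
for z in (10,):
    P=np.array([onz(p,x,z,st)[:2] for x in c]);print(P.round(1))
    for s in (1,-1):
        f=lambda v:(P-v[:2]-np.c_[np.cos(v[2])*L[:,0]-np.sin(v[2])*L[:,1]*s,np.sin(v[2])*L[:,0]+np.cos(v[2])*L[:,1]*s]).ravel()
        r=least_squares(f,[620,-165,0]);print(s,r.x,np.degrees(r.x[2]),r.fun.round(1))
        if r.cost<300: v=r.x
def S(x): 
    C,s=np.cos(v[2]),np.sin(v[2]);return np.array([v[0]+C*x[0]-s*x[1],v[1]+s*x[0]+C*x[1],x[2]])
u=np.array([-.5,0,.866])
g=np.array([-37.5,0,144])
for d in (-42,0,30): 
    q=S(g+d*u);print(d,q.round(1),((proj(p,q,st)-[220,180])*6.5).round())
print('corn',[((proj(p,S([a,b,10]),st)-[220,180])*6.5).round() for a,b in L])
M=Rq(st['ee_rot']);print('tool -x deg',np.degrees(np.arctan2(-M[1,0],-M[0,0])))
# other cameras
for n in('scene','top'):
    q=capture(n);m=cv2.cvtColor(q['pixels'],cv2.COLOR_BGR2HSV);pr=proj(q,S(g-6*u));
    x,y=pr.round().astype(int);w=m[y-18:y+19,x-18:x+19].astype(int);k=(w[...,0]<16)&(w[...,1]>170)&(w[...,2]>90)
    yy,xx=np.nonzero(k);print(n,pr.round(1),k.sum(),xx.mean()+x-18,yy.mean()+y-18)
```

```text
[[ 559.  -183.3]
 [ 585.1 -110. ]
 [ 669.6 -221.1]
 [ 695.  -148.5]]
1 [ 6.27202861e+02 -1.65697226e+02 -3.28390080e-01] -18.81536562051101 [-24.3 -74.8  27.6  74.2 -27.3 -73.9  23.9  74.4]
-1 [ 6.27202861e+02 -1.65697226e+02 -3.35023180e-01] -19.195414258781998 [ 1.7  0.5  1.4 -1.8 -1.1  2.1 -2.  -0.8]
-42 [ 611.6 -160.3  107.6] [363. 377.]
0 [ 591.8 -153.4  144. ] [370. 343.]
30 [ 577.6 -148.4  170. ] [376. 314.]
corn [array([554.,  81.]), array([226.,  46.]), array([495., 528.]), array([188., 497.])]
tool -x deg -12.915564941007261
scene [330.1 223.2] 43 328.7906976744186 224.1627906976744
top [321.9 177.7] 0 nan nan<stdin>:26: RuntimeWarning: Mean of empty slice.
  ret = ret.dtype.type(ret / rcount)
```

Call:
drive_tool:
  commands: "0.28 -0.1 0 0 0 -0.14 100;0.27 -0.1 0 0 0 0 100;0 0 -0.3 0 0 0 100;0 0 -0.35 0 0 0 100;0 0 -0.3 0 0 0 100;0 0 0 0 0 0 100;0 0 0 0 0 0 100"

```text
time_s: 4.62
eef_pos: [590.4, -152.1, 236.4]
ee_rot: [-0.001, 0.166, 0.986, 0.0]
force: [-0.3, 0.2, 1.0]
grip_width: 1.004
grip_force: 0.0
```

```bash
python3 look.py w3 spoon_grip
```

```text
4.6167 [ 590.4 -152.1  236.4] [-8.000e-04  1.655e-01  9.862e-01  2.000e-04] [-0.3  0.2  1. ] 1.0042554091657736 0.0
spoon_grip [([281.0, 204.0], 0.56, [622.0, -165.0]), ([542.0, 60.0], 0.36, [554.0, 193.0])]
```

View pics/w3.png

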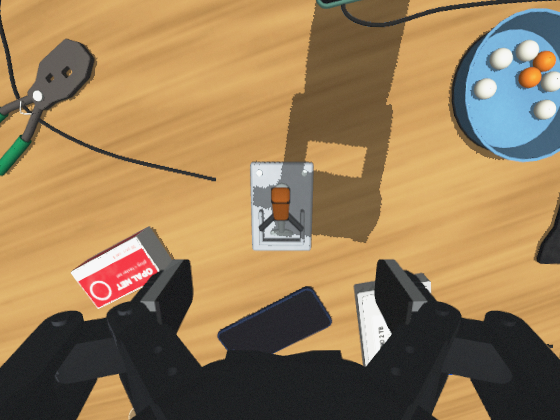

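The stand is now square in the image, with the handle at (281,203), midway between the fingers. I'll descend and grip.

Call:
drive_tool:
  commands: "0 0 -0.32 0 0 0 100;0 0 -0.32 0 0 0 100;0 -0.01 -0.29 0 0 0 100;0 0 0 0 0 0 100;0 0 0 0 0 0 0;0 0 0 0 0 0 0;0 0 0 0 0 0 0;0 0 0 0 0 0 0;0 0 0 0 0 0 0;0 0 0 0 0 0 0;0 0 0 0 0 0 0;0 0 0 0 0 0 0"
  force: 90

```text
time_s: 5.72
eef_pos: [590.9, -154.5, 143.7]
ee_rot: [0.001, 0.166, 0.986, -0.0]
force: [4.1, -6.1, 3.3]
grip_width: -0.004
grip_force: 3.2
```

```bash
python3 look.py w4 spoon_grip
```

```text
5.7167 [ 590.9 -154.5  143.7] [ 7.000e-04  1.661e-01  9.861e-01 -4.000e-04] [ 4.1 -6.1  3.3] -0.0036726315629728537 3.1911253969883546
spoon_grip [([302.0, 232.0], 0.84, [634.0, -148.0])]
```

View pics/w4.png

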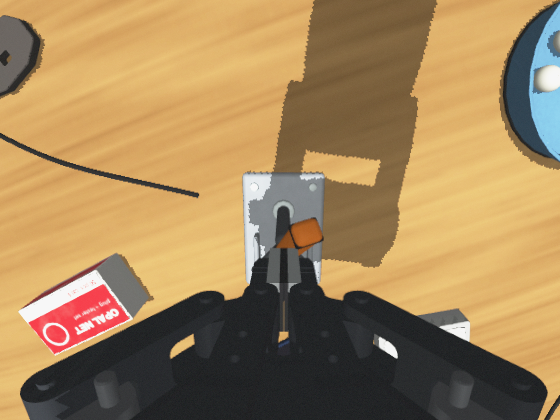

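The grasp missed. The handle end, at about (303,236), has been nudged to the side and lies nearer the robot than the pads. I'll triangulate the handle from the earlier views.

Run:
```python
from h import *
import pickle
V={k:pickle.load(open(k+'.pkl','rb')) for k in('w2','w3','w4')}
for k in V:
    st,p=V[k];h=cv2.cvtColor(p['pixels'],cv2.COLOR_BGR2HSV);m=((h[...,0]<16)&(h[...,1]>170)&(h[...,2]>60)).astype(np.uint8)
    m[:, :240]=0;m[:,340:]=0;m[:150]=0;m[300:]=0
    n,l,s,c=cv2.connectedComponentsWithStats(m);print(k,[(s[i].tolist()) for i in range(1,n) if s[i,4]>20])
    print('pads proj',proj(p,st['eef_pos'],st).round(1),proj(p,st['eef_pos']-[0,0,17],st).round(1))
a=ray(V['w2'][1],(278,225.5),V['w2'][0]);b=ray(V['w3'][1],(281,195.5),V['w3'][0])
print(tri([a,b]).round(1))
a=ray(V['w2'][1],(277,231),V['w2'][0]);b=ray(V['w3'][1],(281,204),V['w3'][0])
print('ridge',tri([a,b]).round(1))
for z in(150,160,170,176): print(z,onz(V['w4'][1],(303,236),z,V['w4'][0]).round(1))
c=V['w4'][1]['pixels'][180:320,220:380];cv2.imwrite('pics/w4z.png',cv2.resize(c,None,fx=4.2,fy=4.2,interpolation=2))
c=V['w3'][1]['pixels'][150:260,230:330];cv2.imwrite('pics/w3z.png',cv2.resize(c,None,fx=5.4,fy=5.4,interpolation=2))
```

```text
w2 [[271, 220, 13, 19, 194]]
pads proj [281.4 250.3] [281.5 239. ]
w3 [[272, 188, 17, 32, 472]]
pads proj [281.3 250.5] [281.5 239.2]
w4 [[291, 218, 31, 37, 687], [277, 231, 18, 17, 172]]
pads proj [281.3 250.5] [281.5 239.2]
[ 577.7 -148.5  160.4]
ridge [ 585.  -151.2  157.2]
150 [ 584.2 -140.   150. ]
160 [ 580.3 -139.4  160. ]
170 [ 576.5 -138.7  170. ]
176 [ 574.1 -138.3  176. ]
```

View pics/w4z.png

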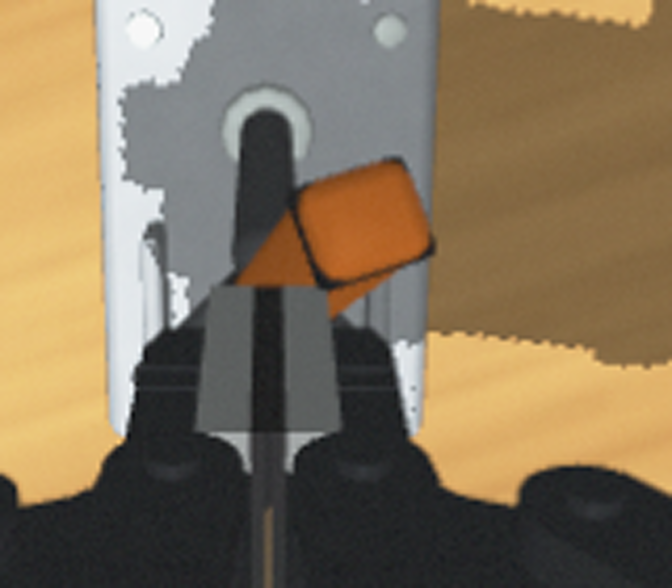

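View pics/w3z.png

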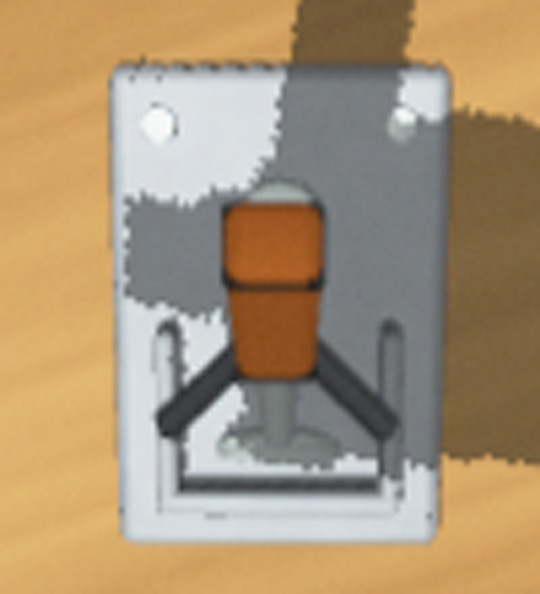

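The zooms show the handle pushed aside and turned, leaning past the shut pads. I'll lift the shut fingers clear so the spoon can settle, then remeasure.

Call:
drive_tool:
  commands: "0 0 0.1 0 0 0 0;0 0 0.15 0 0 0 0;0 0 0.2 0 0 0 0;0 0 0.25 0 0 0 0;0 0 0.25 0 0 0 0;0 0 0 0 0 0 0;0 0 0 0 0 0 0;0 0 0 0 0 0 100;0 0 0 0 0 0 100;0 0 0 0 0 0 100;0 0 0 0 0 0 100;0 0 0 0 0 0 100"

```text
time_s: 6.82
eef_pos: [590.4, -154.0, 237.9]
ee_rot: [-0.0, 0.166, 0.986, 0.0]
force: [0.2, 0.2, 0.3]
grip_width: 0.703
grip_force: 0.0
```

```bash
cat > orange.py <<'E'
from h import *
import sys,pickle
def analyse(st,p,tag):
    h=cv2.cvtColor(p['pixels'],cv2.COLOR_BGR2HSV);m=((h[...,0]<16)&(h[...,1]>170)&(h[...,2]>60)).astype(np.uint8)
    m[:, :200]=0;m[:,380:]=0;m[:120]=0;m[330:]=0
    n,l,s,c=cv2.connectedComponentsWithStats(m);print(tag,st['eef_pos'].round(1),st['force'].round(1),st['grip_width'])
    for i in range(1,n):
        if s[i,4]>20: print(s[i].tolist(),c[i].round(1),cv2.minAreaRect(cv2.findNonZero((l==i).astype(np.uint8))))
if __name__=='__main__':
    st=sense();p=capture('wrist');pickle.dump((st,p),open(sys.argv[1]+'.pkl','wb'));cv2.imwrite(f'pics/{sys.argv[1]}.png',p['pixels'])
    analyse(st,p,'new')
    for k in sys.argv[2:]:
        analyse(*pickle.load(open(k+'.pkl','rb')),k)
    print([(b['position'],round(b['confidence'],2)) for b in boxes_of(p,'spoon_grip')+boxes_of(p,'stand')])
E
python3 orange.py w5 w3
```

```text
new [ 590.4 -154.   237.9] [0.2 0.2 0.3] 0.7033552134214356
[278, 185, 30, 36, 540] [291.7 202. ] ((290.8615417480469, 201.892333984375), (17.89198112487793, 39.116783142089844), 37.87498474121094)
w3 [ 590.4 -152.1  236.4] [-0.3  0.2  1. ] 1.0042554091657736
[272, 188, 17, 32, 472] [280.2 202.8] ((280.0, 203.5), (31.0, 16.0), 90.0)
[([289.7, 206.1], 0.68), ([280.5, 205.2], 0.61), ([278.4, 200.3], 0.6)]
```

```bash
cat > fit.py <<'E'
from h import *
import pickle
from scipy.optimize import differential_evolution as DE, least_squares
V={k:pickle.load(open(k+'.pkl','rb')) for k in('w2','w3','w5')}
def mask(p):
    h=cv2.cvtColor(p['pixels'],cv2.COLOR_BGR2HSV);m=((h[...,0]<16)&(h[...,1]>150)&(h[...,2]>40)).astype(np.uint8)
    m[:, :240]=0;m[:,330:]=0;m[:170]=0;m[260:]=0
    return cv2.morphologyEx(m,cv2.MORPH_CLOSE,np.ones((3,3)))
MK={k:mask(V[k][1]) for k in V}
K=8
def render(k,c):
    st,p=V[k];pts=np.array([proj(p,q,st) for q in c]);m=np.zeros((90*K,90*K),np.uint8)
    hull=cv2.convexHull((((pts-[240,170]+.5)*K)).astype(np.float32)).round().astype(np.int32);cv2.fillConvexPoly(m,hull,1)
    return cv2.resize(m.astype(np.float32),(90,90),interpolation=cv2.INTER_AREA)
def iou(k,c):
    a=render(k,c);b=MK[k][170:260,240:330];return np.minimum(a,b).sum()/np.maximum(a,b).sum()
def box(neck,u,roll):
    # neck point on axis 100 from tip; u tip->handle
    x0=np.array([np.cos(yaw),np.sin(yaw),0]);x0=x0-u*(x0@u);x0/=np.linalg.norm(x0);y0=np.cross(u,x0)
    a=np.cos(roll)*x0+np.sin(roll)*y0;b=np.cross(u,a)
    return [neck+u*d+a*s*6+b*t*7 for d in(13,85) for s in(-1,1) for t in(-1,1)]
# stand refit from w3
c=np.array([(110,68),(450,68),(122,540),(440,540)])/5.4+[230,150]
L=np.array([(-60,-40),(-60,40),(60,-40),(60,40)])
st,p=V['w3'];P=np.array([onz(p,x,10,st)[:2] for x in c])
r=least_squares(lambda v:(P-v[:2]-np.c_[np.cos(v[2])*L[:,0]-np.sin(v[2])*L[:,1],np.sin(v[2])*L[:,0]+np.cos(v[2])*L[:,1]]).ravel(),[627,-165,-.33])
S0=r.x;yaw=S0[2]
def W(x): C,s=np.cos(yaw),np.sin(yaw);return np.array([S0[0]+C*x[0]-s*x[1],S0[1]+s*x[0]+C*x[1],x[2]])
def D(x): C,s=np.cos(yaw),np.sin(yaw);return np.array([C*x[0]-s*x[1],s*x[0]+C*x[1],x[2]])
E
cat > f1.py <<'E'
from fit import *
print('stand',S0,np.degrees(yaw),r.fun.round(1))
u0=D([-.5,0,.866])
for k in('w2','w3'): print(k,'nominal iou',iou(k,box(W([-10,0,97]),u0,0)))
q=DE(lambda v:-iou('w2',box(W([-10,0,97])+v,u0,0))-iou('w3',box(W([-10,0,97])+v,u0,0)),[(-15,15)]*3,maxiter=40,popsize=10,seed=1,polish=False)
off=q.x;print('offset',off.round(1),q.fun)
def g(v): 
    n=W([-10,0,97])+off+D([v[3],v[4],0]);u=D([v[0],v[1],0]);u[2]=np.sqrt(max(1-u@u,0));return n,u
q=DE(lambda v:-iou('w5',box(*g(v),v[2])),[(-.75,-.3),(-.4,.4),(-1.2,1.2),(-6,6),(-6,6)],maxiter=60,popsize=12,seed=1,polish=False)
n,u=g(q.x);print('now',q.x.round(3),q.fun)
for z in(130,144,155):print('axis',(n+u*(z-n[2])/u[2]).round(1))
print('tip',(n-100*u).round(1),'end',(n+85*u).round(1),'u in stand',q.x[:2],'yaw stand',np.degrees(np.arctan2(-q.x[1],-q.x[0])))
E
python3 f1.py
```

```text
stand [ 6.27548115e+02 -1.65757829e+02 -3.32885529e-01] -19.07293589393342 [ 1.7  0.4  1.1 -1.4 -1.2  0.9 -1.5  0. ]
w2 nominal iou 0.57407916
w3 nominal iou 0.65471804
offset [ -0.1  -0.8 -14.6] -1.7583141326904297
now [-0.482  0.129  0.711 -1.333  0.888] -0.915710985660553
axis [ 594.3 -146.7  130. ]
axis [ 587.6 -142.2  144. ]
axis [ 582.4 -138.7  155. ]
tip [ 658.3 -189.9   -4.3] end [ 581.9 -138.3  156.1] u in stand [-0.48171842  0.12854951] yaw stand -14.941551461799893
```

Run:
```python
from h import *
import pickle,rig
print('tips',tips_ahead if not callable(tips_ahead) else tips_ahead())
for k,y,zz in(('w3',42.5,-13),('w4',0,0)):
    st,p=pickle.load(open(k+'.pkl','rb'));M=Rq(st['ee_rot'])
    for sy in (-1,1):
        for a in(11,0,-11):
            print(k,sy,a,[proj(p,st['eef_pos']+M@[a,sy*y,z+zz],st).round().tolist() for z in(17,0,-10)])
st,p=pickle.load(open('w4.pkl','rb'))
T=np.array(p['tool_from_camera'])
# edges in w4 along col 276 and 290
for c in(274,283,292): print(c,p['pixels'][238:300:2,c].mean(1).round().astype(int).tolist())
# orange end: independent check via scene cam colour blob
```

```text
tips 17.0
w3 -1 11 [[206.0, 229.0], [198.0, 241.0], [192.0, 249.0]]
w3 -1 0 [[207.0, 248.0], [199.0, 260.0], [194.0, 269.0]]
w3 -1 -11 [[208.0, 265.0], [201.0, 279.0], [196.0, 289.0]]
w3 1 11 [[357.0, 229.0], [365.0, 241.0], [370.0, 248.0]]
w3 1 0 [[356.0, 247.0], [363.0, 260.0], [368.0, 269.0]]
w3 1 -11 [[355.0, 265.0], [362.0, 279.0], [366.0, 289.0]]
w4 -1 11 [[281.0, 222.0], [281.0, 232.0], [281.0, 239.0]]
w4 -1 0 [[282.0, 239.0], [281.0, 250.0], [281.0, 258.0]]
w4 -1 -11 [[282.0, 256.0], [281.0, 268.0], [281.0, 277.0]]
w4 1 11 [[281.0, 222.0], [281.0, 232.0], [281.0, 239.0]]
w4 1 0 [[282.0, 239.0], [281.0, 250.0], [281.0, 258.0]]
w4 1 -11 [[282.0, 256.0], [281.0, 268.0], [281.0, 277.0]]
274 [127, 128, 132, 130, 51, 86, 93, 96, 95, 96, 95, 93, 95, 95, 94, 96, 94, 96, 94, 93, 93, 93, 94, 166, 36, 34, 36, 37, 34, 39, 37]
283 [72, 80, 80, 82, 82, 48, 29, 34, 34, 39, 33, 31, 31, 33, 33, 30, 33, 32, 32, 33, 34, 30, 31, 49, 49, 51, 52, 50, 49, 49, 47]
292 [41, 73, 81, 85, 87, 95, 95, 95, 93, 93, 94, 95, 95, 93, 95, 95, 94, 93, 94, 95, 93, 94, 95, 165, 37, 41, 35, 38, 34, 36, 35]
```

Call:
drive_tool:
  commands: "-0.37 0.1 0 0 0 0 0;-0.37 0.1 0 0 0 0 0;-0.37 0.1 0 0 0 0 0;0 0 0 0 0 0 0;0 0 0 0 0 0 0"

```text
time_s: 7.38
eef_pos: [478.6, -123.7, 238.9]
ee_rot: [0.0, 0.166, 0.986, -0.0]
force: [0.6, -0.2, -0.6]
grip_width: 0.289
grip_force: 0.0
```

```bash
cat > f2.py <<'E'
from fit import *
st=sense();p=capture('wrist');pickle.dump((st,p),open('w6.pkl','wb'));V['w6']=(st,p)
h=cv2.cvtColor(p['pixels'],cv2.COLOR_BGR2HSV);m=((h[...,0]<16)&(h[...,1]>150)&(h[...,2]>40)).astype(np.uint8)
n,l,s,c=cv2.connectedComponentsWithStats(m);print([s[i].tolist() for i in range(1,n) if s[i,4]>60])
b=[x for x in boxes_of(p,'spoon_grip')];print([(x['position'],x['confidence']) for x in b])
b=[x for x in boxes_of(p,'stand')];print('stand',[(x['position'],x['confidence']) for x in b], proj(p,W([0,0,10]),st))
print('pred grip',proj(p,W([-37,0,144]),st), st['eef_pos'])
E
python3 f2.py
cat > f3.py <<'E'
from fit import *
off=np.array([-.1,-.8,-14.6])
def g(v):
    n=W([-10,0,97])+off+D([v[2],v[3],0]);u=D([v[0],v[1],0]);u[2]=np.sqrt(max(1-u@u,0));return n,u
for ro in(-.2,0,.2,.4,.6,.8,1.0):
    q=DE(lambda v:-iou('w5',box(*g(v),ro)),[(-.75,-.3),(-.4,.4),(-6,6),(-6,6)],maxiter=30,popsize=10,seed=1,polish=False);print(ro,q.fun.round(3),q.x.round(2))
E
python3 f3.py
```

```text
[[510, 148, 32, 32, 316], [286, 308, 28, 22, 255]]
[([299.5, 315.6], 0.68)]
stand [([285.2, 278.3], 0.56)] [289.21888433 285.81976334]
pred grip [291.78447942 322.95622431] [ 478.59745112 -123.72327905  238.88742114]
-0.2 -0.8 [-0.49  0.13 -1.73  1.04]
0 -0.797 [-0.49  0.14 -1.01  0.17]
0.2 -0.821 [-0.48  0.13 -1.43  1.08]
0.4 -0.867 [-0.49  0.14 -1.03  0.16]
0.6 -0.911 [-0.48  0.13 -1.4   0.83]
0.8 -0.891 [-0.49  0.12 -0.42  1.44]
1.0 -0.866 [-0.46  0.16 -2.48 -1.73]
```

Call:
drive_tool:
  commands: "0 0 -0.4 0 0 0 0;0 0 -0.4 0 0 0 0;0 0 -0.4 0 0 0 0;0 0 -0.4 0 0 0 0;0 0 -0.4 0 0 0 0;0 0 -0.1 0 0 0 0;0 0 -0.05 0 0 0 0;0 0 0 0 0 0 0;0 0 0 0 0 0 0"

```text
time_s: 8.28
eef_pos: [481.0, -124.8, 25.1]
ee_rot: [0.002, 0.166, 0.986, -0.001]
force: [-0.0, 0.7, 1.2]
grip_width: -0.001
grip_force: 0.0
```

Call:
drive_tool:
  commands: "0 0 -0.02 0 0 0 0;0 0 -0.02 0 0 0 0;0 0 -0.02 0 0 0 0;0 0 0 0 0 0 0"

```text
time_s: 8.62
eef_pos: [479.6, -124.1, 17.5]
ee_rot: [0.0, 0.166, 0.986, -0.0]
force: [-0.8, 0.1, 0.8]
grip_width: -0.001
grip_force: 0.0
```

Call:
drive_tool:
  commands: "0 0 -0.01 0 0 0 0;0 0 -0.01 0 0 0 0;0 0 0 0 0 0 0"

```text
time_s: 8.87
eef_pos: [479.5, -124.1, 15.2]
ee_rot: [-0.0, 0.166, 0.986, 0.0]
force: [-0.8, 1.0, 0.8]
grip_width: 0.0
grip_force: 0.0
```

Call:
drive_tool:
  commands: "0 0 -0.01 0 0 0 0;0 0 -0.01 0 0 0 0;0 0 0 0 0 0 0"

```text
time_s: 9.12
eef_pos: [479.4, -124.0, 13.1]
ee_rot: [-0.0, 0.166, 0.986, 0.0]
force: [-0.1, -0.4, 0.2]
grip_width: 0.001
grip_force: 0.0
```

Call:
drive_tool:
  commands: "0 0 -0.01 0 0 0 0;0 0 -0.01 0 0 0 0;0 0 0 0 0 0 0"

```text
time_s: 9.37
eef_pos: [479.4, -124.1, 11.1]
ee_rot: [-0.0, 0.166, 0.986, 0.0]
force: [0.2, -0.2, 0.6]
grip_width: -0.001
grip_force: 0.0
```

Call:
drive_tool:
  commands: "0 0 -0.015 0 0 0 0;0 0 -0.015 0 0 0 0;0 0 0 0 0 0 0"

```text
time_s: 9.62
eef_pos: [479.4, -124.0, 8.0]
ee_rot: [-0.0, 0.166, 0.986, 0.0]
force: [0.4, -0.1, -0.2]
grip_width: -0.001
grip_force: 0.0
```

Call:
drive_tool:
  commands: "0 0 -0.015 0 0 0 0;0 0 -0.01 0 0 0 0;0 0 0 0 0 0 0"

```text
time_s: 9.87
eef_pos: [479.4, -124.0, 5.6]
ee_rot: [-0.0, 0.166, 0.986, 0.0]
force: [-0.2, 0.2, -1.8]
grip_width: -0.0
grip_force: 0.0
```

Call:
drive_tool:
  commands: "0 0 -0.01 0 0 0 0;0 0 -0.01 0 0 0 0;0 0 0 0 0 0 0"

```text
time_s: 10.12
eef_pos: [479.4, -124.0, 3.6]
ee_rot: [-0.0, 0.166, 0.986, 0.0]
force: [-0.4, -0.4, -0.7]
grip_width: -0.001
grip_force: 0.0
```

Call:
drive_tool:
  commands: "0 0 -0.01 0 0 0 0;0 0 -0.01 0 0 0 0;0 0 0 0 0 0 0"

```text
time_s: 10.37
eef_pos: [479.4, -124.0, 1.6]
ee_rot: [-0.0, 0.166, 0.986, 0.0]
force: [-0.8, -0.7, 1.0]
grip_width: 0.001
grip_force: 0.0
```

Call:
drive_tool:
  commands: "0 0 -0.015 0 0 0 0;0 0 -0.015 0 0 0 0;0 0 0 0 0 0 0"

```text
time_s: 10.62
eef_pos: [479.4, -124.0, -1.5]
ee_rot: [-0.0, 0.166, 0.986, 0.0]
force: [0.4, -0.6, 0.3]
grip_width: 0.003
grip_force: 0.0
```

Call:
drive_tool:
  commands: "0 0 -0.01 0 0 0 0;0 0 -0.01 0 0 0 0;0 0 0 0 0 0 0"

```text
time_s: 10.87
eef_pos: [479.5, -124.0, -3.4]
ee_rot: [-0.0, 0.166, 0.986, 0.0]
force: [-0.7, -0.3, -0.2]
grip_width: -0.001
grip_force: 0.0
```

Call:
drive_tool:
  commands: "0 0 -0.01 0 0 0 0;0 0 -0.01 0 0 0 0;0 0 0 0 0 0 0"

```text
time_s: 11.12
eef_pos: [479.4, -124.1, -5.4]
ee_rot: [-0.0, 0.166, 0.986, 0.0]
force: [-0.9, 0.9, -0.0]
grip_width: 0.002
grip_force: 0.0
```

Call:
drive_tool:
  commands: "0 0 -0.01 0 0 0 0;0 0 -0.01 0 0 0 0;0 0 0 0 0 0 0"

```text
time_s: 11.37
eef_pos: [479.4, -124.0, -7.4]
ee_rot: [-0.0, 0.166, 0.986, 0.0]
force: [-0.3, 0.4, 0.3]
grip_width: -0.001
grip_force: 0.0
```

Call:
drive_tool:
  commands: "0 0 -0.01 0 0 0 0;0 0 -0.01 0 0 0 0;0 0 0 0 0 0 0"

```text
time_s: 11.62
eef_pos: [479.4, -124.0, -9.4]
ee_rot: [-0.0, 0.166, 0.986, 0.0]
force: [-0.3, 0.7, 0.5]
grip_width: 0.003
grip_force: 0.0
```

Call:
drive_tool:
  commands: "0 0 -0.01 0 0 0 0;0 0 -0.01 0 0 0 0;0 0 0 0 0 0 0"

```text
time_s: 11.87
eef_pos: [479.4, -124.0, -11.4]
ee_rot: [-0.0, 0.166, 0.986, 0.0]
force: [0.6, 1.2, -0.5]
grip_width: -0.0
grip_force: 0.0
```

Call:
drive_tool:
  commands: "0 0 -0.01 0 0 0 0;0 0 -0.01 0 0 0 0;0 0 0 0 0 0 0"

```text
time_s: 12.12
eef_pos: [479.4, -124.0, -13.4]
ee_rot: [-0.0, 0.166, 0.986, 0.0]
force: [0.3, -1.1, 0.6]
grip_width: 0.001
grip_force: 0.0
```

Call:
drive_tool:
  commands: "0 0 -0.01 0 0 0 0;0 0 -0.01 0 0 0 0;0 0 0 0 0 0 0"

```text
time_s: 12.37
eef_pos: [479.5, -124.0, -15.4]
ee_rot: [-0.0, 0.166, 0.986, 0.0]
force: [0.8, 0.9, -0.2]
grip_width: -0.002
grip_force: 0.0
```

Call:
drive_tool:
  commands: "0 0 -0.01 0 0 0 0;0 0 -0.01 0 0 0 0;0 0 0 0 0 0 0"

```text
time_s: 12.62
eef_pos: [479.4, -124.0, -17.4]
ee_rot: [-0.0, 0.166, 0.986, 0.0]
force: [0.2, -0.2, -0.1]
grip_width: -0.004
grip_force: 0.0
```

Call:
drive_tool:
  commands: "0 0 -0.01 0 0 0 0;0 0 -0.01 0 0 0 0;0 0 0 0 0 0 0"

```text
time_s: 12.87
eef_pos: [479.6, -124.1, -18.0]
ee_rot: [0.0, 0.166, 0.986, -0.0]
force: [-6.0, 2.2, 17.4]
grip_width: 0.002
grip_force: 8.9
```

Call:
drive_tool:
  commands: "0 0 -0.01 0 0 0 0;0 0 -0.01 0 0 0 0;0 0 0 0 0 0 0"

```text
time_s: 13.12
eef_pos: [479.7, -124.2, -18.2]
ee_rot: [0.0, 0.166, 0.986, -0.0]
force: [-15.9, 5.4, 44.2]
grip_width: -0.004
grip_force: 22.1
```

Call:
drive_tool:
  commands: "0 0 -0.01 0 0 0 0;0 0 -0.01 0 0 0 0;0 0 0 0 0 0 0"

```text
time_s: 13.37
eef_pos: [479.8, -124.2, -18.3]
ee_rot: [0.0, 0.166, 0.986, -0.0]
force: [-24.4, 8.6, 71.4]
grip_width: 0.0
grip_force: 35.3
```

The table touch shows the real fingertips lie about 18 mm behind the reported TCP, not 17 mm ahead, so my grasp was 35 mm too high. I'll lift and take a fresh two-view measurement of the spoon.

Call:
drive_tool:
  commands: "0 0 0.4 0 0 0 100;0 0 0.4 0 0 0 100;0 0 0.4 0 0 0 100;0 0 0.4 0 0 0 100;0.05 0.2 0.3 0 0 0 100;0.05 0.2 0.2 0 0 0 100;0 0 0 0 0 0 100;0 0 0 0 0 0 100"

```text
time_s: 14.03
eef_pos: [489.8, -83.7, 187.3]
ee_rot: [0.001, 0.165, 0.986, -0.0]
force: [0.8, -0.2, -1.0]
grip_width: 0.998
grip_force: 0.0
```

```bash
cat > snap.py <<'E'
from h import *
import sys,pickle
st=sense();p=capture('wrist');pickle.dump((st,p),open(sys.argv[1]+'.pkl','wb'))
h=cv2.cvtColor(p['pixels'],cv2.COLOR_BGR2HSV);m=((h[...,0]<16)&(h[...,1]>150)&(h[...,2]>40)).astype(np.uint8)
n,l,s,c=cv2.connectedComponentsWithStats(m);print(st['eef_pos'].round(1),[s[i].tolist() for i in range(1,n) if s[i,4]>60])
E
python3 snap.py w7
```

```text
[489.8 -83.7 187.3] [[506, 154, 40, 38, 510], [241, 343, 16, 8, 74]]
```

Call:
drive_tool:
  commands: "0 -0.35 0 0 0 0 100;0 -0.35 0 0 0 0 100;0 -0.35 0 0 0 0 100;0 0 0.1 0 0 0 100;0 0 0 0 0 0 100;0 0 0 0 0 0 100"

```text
time_s: 14.58
eef_pos: [489.1, -189.2, 195.8]
ee_rot: [-0.001, 0.167, 0.986, 0.0]
force: [-0.8, 0.3, -0.4]
grip_width: 0.998
grip_force: 0.0
```

```bash
python3 snap.py w8
```

```text
[ 489.1 -189.2  195.8] [[350, 306, 40, 26, 597]]
```

Call:
drive_tool:
  commands: "0.1 -0.2 0.35 0 0 0 100;0.1 -0.2 0.35 0 0 0 100;0.1 0 0.35 0 0 0 100;0 0 0 0 0 0 100;0 0 0 0 0 0 100"

```text
time_s: 15.05
eef_pos: [520.2, -228.5, 302.3]
ee_rot: [0.001, 0.165, 0.986, -0.0]
force: [0.7, -0.6, 0.3]
grip_width: 1.003
grip_force: 0.0
```

```bash
python3 snap.py w9
```

```text
[ 520.2 -228.5  302.3] [[543, 97, 17, 26, 212], [357, 212, 37, 25, 403]]
```

Call:
drive_tool:
  commands: "0 0.4 0 0 0 0 100;0 0.4 0 0 0 0 100;0 0.4 0 0 0 0 100;0 0.4 0 0 0 0 100;0 0 0 0 0 0 100;0 0 0 0 0 0 100"

```text
time_s: 15.6
eef_pos: [518.8, -66.8, 300.5]
ee_rot: [-0.001, 0.164, 0.986, 0.0]
force: [0.1, 0.5, 0.3]
grip_width: 1.0
grip_force: 0.0
```

```bash
python3 snap.py w10
cat > f4.py <<'E'
from fit import *
for k in('w9','w10'): V[k]=pickle.load(open(k+'.pkl','rb'))
def mk(k):
    st,p=V[k];h=cv2.cvtColor(p['pixels'],cv2.COLOR_BGR2HSV);m=((h[...,0]<16)&(h[...,1]>150)&(h[...,2]>40)).astype(np.uint8)
    c=proj(p,W([-37,0,140]),st).round().astype(int)-45;x,y=c
    return m[y:y+90,x:x+90],c
def run(keys,off,bounds,free):
    ms={k:mk(k) for k in keys}
    def f(v):
        n,u,ro=free(v);t=0
        for k in keys:
            st,p=V[k];m,c=ms[k];pts=np.array([proj(p,q,st) for q in box(n,u,ro)]);a=np.zeros((720,720),np.uint8)
            cv2.fillConvexPoly(a,cv2.convexHull(((pts-c+.5)*8).astype(np.float32)).round().astype(np.int32),1)
            a=cv2.resize(a.astype(np.float32),(90,90),interpolation=3);t-=np.minimum(a,m).sum()/np.maximum(a,m).sum()
        return t/len(keys)
    q=DE(f,bounds,maxiter=60,popsize=10,seed=2,polish=False);return q
def free(v):
    n=W([-10,0,97])+D(v[:3]);u=D([v[3],v[4],0]);u[2]=np.sqrt(max(1-u@u,0));return n,u,v[5]
print('stand',S0)
for ks in(['w5','w9','w10'],['w9','w10']):
    q=run(ks,0,[(-15,15),(-15,15),(-20,10),(-.75,-.2),(-.4,.4),(-.3,1.2)],free)
    n,u,ro=free(q.x);print(ks,q.x.round(2),q.fun)
    for z in(120,135,144):print('axis',(n+u*(z-n[2])/u[2]).round(1))
    print('grip',(n+54.8*u).round(1),'tip',(n-100*u).round(1),'end',(n+85*u).round(1))
E
python3 f4.py
```

```text
[518.8 -66.8 300.5] [[440, 130, 30, 30, 317], [230, 263, 15, 16, 120]]
stand [ 6.27548115e+02 -1.65757829e+02 -3.32885529e-01]
['w5', 'w9', 'w10'] [-3.84  1.66 -5.6  -0.48  0.1   0.46] -0.7572019100189209
axis [ 601.2 -151.3  120. ]
axis [ 594. -147.  135.]
axis [ 589.7 -144.4  144. ]
grip [ 592.  -145.8  139.2] tip [ 657.  -185.     4.3] end [ 579.3 -138.1  165.5]
['w9', 'w10'] [-3.27  1.99 -4.79 -0.49  0.1   0.42] -0.744810938835144
axis [ 601.9 -151.4  120. ]
axis [ 594.5 -147.   135. ]
axis [ 590.  -144.4  144. ]
grip [ 592.2 -145.6  139.7] tip [ 658.5 -184.9    5.5] end [ 579.2 -137.9  165.9]
```

```bash
cat > g.py <<'E'
from fit import *
st=sense()
u=D([-.48,.11,0]);u[2]=np.sqrt(1-u@u);G=np.array([592,-145.8,140])
for ro in(.45,.55,.65):
    x0=np.array([np.cos(yaw),np.sin(yaw),0]);x0-=u*(x0@u);x0/=np.linalg.norm(x0);y0=np.cross(u,x0)
    a=np.cos(ro)*x0+np.sin(ro)*y0;b=np.cross(u,a)
    M0=Rq(st['ee_rot']);b=b*np.sign(b@M0[:,1]);Z=np.array([0,0,1.]);z=-(Z-b*b[2]);z/=np.linalg.norm(z);x=np.cross(b,z)
    M=np.c_[x,b,z];rv=R.from_matrix(M@M0.T).as_rotvec()
    tcp=G+37*z;print(ro,'b',b.round(3),'rv/45deg',(rv/(np.pi/4)).round(3),'deg',np.degrees(np.linalg.norm(rv)).round(1),'tcp',tcp.round(1),'delta',((tcp-st['eef_pos'])/100).round(3), 'angle u to tool -z',np.degrees(np.arctan2(u@x,-u@z)))
E
python3 g.py
```

```text
0.45 b [-0.077  0.944 -0.32 ] rv/45deg [-0.415  0.049  0.522] deg 30.1 tcp [ 593.  -157.6  104.9] delta [ 0.74  -0.894 -1.956] angle u to tool -z 23.26854823956284
0.55 b [-0.167  0.919 -0.356] rv/45deg [-0.467  0.033  0.645] deg 35.9 tcp [ 594.4 -158.8  105.4] delta [ 0.754 -0.905 -1.951] angle u to tool -z 21.36337688344335
0.65 b [-0.256  0.886 -0.388] rv/45deg [-0.515  0.01   0.77 ] deg 41.7 tcp [ 596.  -159.6  105.9] delta [ 0.77  -0.913 -1.946] angle u to tool -z 19.20789235069159
```

Call:
drive_tool:
  commands: "0.148 -0.18 -0.2 -0.083 0.01 0.104 100;0.148 -0.18 -0.2 -0.083 0.01 0.104 100;0.148 -0.18 -0.2 -0.083 0.01 0.104 100;0.148 -0.18 -0.2 -0.083 0.01 0.104 100;0.148 -0.17 -0.2 -0.083 0.01 0.104 100;0 0 0 0 0 0 100;0 0 0 0 0 0 100"

```text
time_s: 16.23
eef_pos: [592.5, -158.5, 200.0]
ee_rot: [0.006, -0.037, 0.986, -0.161]
force: [0.4, 0.8, 0.6]
grip_width: 1.0
grip_force: 0.0
```

```bash
python3 g.py
python3 - <<'E'
from h import *
import pickle
st=sense();p=capture('wrist');pickle.dump((st,p),open('w11.pkl','wb'))
cv2.imwrite('pics/w11.png',p['pixels'])
M=Rq(st['ee_rot']);print(st['eef_pos'],st['force'])
for b in boxes_of(p,'spoon_grip'):print(b['position'],b['confidence'])
print('G',proj(p,[592,-145.8,140],st),'end',proj(p,[579.3,-138,165.7],st),'mid pads',proj(p,st['eef_pos']-M[:,2]*37,st))
h=cv2.cvtColor(p['pixels'],cv2.COLOR_BGR2HSV);m=((h[...,0]<16)&(h[...,1]>150)&(h[...,2]>40)).astype(np.uint8)
n,l,s,c=cv2.connectedComponentsWithStats(m)
for i in range(1,n):
    if s[i,4]>60:print(s[i].tolist(),c[i].round(1),cv2.minAreaRect(cv2.findNonZero((l==i).astype(np.uint8))))
E
```

```text
0.45 b [-0.077  0.944 -0.32 ] rv/45deg [-0.003 -0.001  0.008] deg 0.4 tcp [ 593.  -157.6  104.9] delta [ 0.005  0.009 -0.951] angle u to tool -z 23.26854823956284
0.55 b [-0.167  0.919 -0.356] rv/45deg [-0.051 -0.008  0.133] deg 6.4 tcp [ 594.4 -158.8  105.4] delta [ 0.019 -0.002 -0.946] angle u to tool -z 21.36337688344335
0.65 b [-0.256  0.886 -0.388] rv/45deg [-0.094 -0.018  0.262] deg 12.5 tcp [ 596.  -159.6  105.9] delta [ 0.035 -0.01  -0.941] angle u to tool -z 19.20789235069159
[ 592.47031809 -158.54841534  200.02164907] [0.41817767 0.79432122 0.61833346]
[325.2, 220.2] 0.76
[329.6, 204.8] 0.31
G [325.02670523 220.72416676] end [331.47967258 215.92187374] mid pads [280.85111457 282.90644197]
[309, 207, 34, 26, 491] [325.  219.7] ((325.5, 219.5), (25.0, 33.0), 90.0)
```

View pics/w11.png

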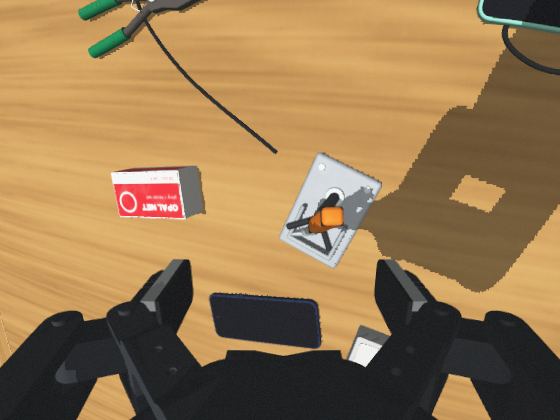

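The handle at (325,219) matches the model's prediction of (325,221), and its end face is square to the fingers. Descending at the corrected height and gripping.

Call:
drive_tool:
  commands: "0 0 -0.25 0 0 0 100;0 0 -0.25 0 0 0 100;0 0 -0.25 0 0 0 100;0.005 0.01 -0.2 0 0 0 100;0 0 0 0 0 0 100;0 0 0 0 0 0 0;0 0 0 0 0 0 0;0 0 0 0 0 0 0;0 0 0 0 0 0 0;0 0 0 0 0 0 0;0 0 0 0 0 0 0;0 0 0 0 0 0 0;0 0 0 0 0 0 0"
  force: 60

```text
time_s: 17.42
eef_pos: [595.1, -158.6, 108.6]
ee_rot: [0.009, -0.038, 0.986, -0.164]
force: [0.1, -5.3, 5.5]
grip_width: 0.153
grip_force: 57.8
```

```bash
python3 g.py|head -1; python3 -c "
from h import *
s=sense();print(s['force'].round(1),s['grip_width'],s['grip_force'])"
```

```text
0.45 b [-0.077  0.944 -0.32 ] rv/45deg [0.004 0.008 0.004] deg 0.4 tcp [ 593.  -157.6  104.9] delta [-0.021  0.01  -0.037] angle u to tool -z 23.26854823956284
[ 0.1 -5.3  5.5] 0.15316605546195988 57.83731162548065
```

Call:
drive_tool:
  commands: "0 0 0.15 0 0 0 0;0 0 0.3 0 0 0 0;0 0 0.4 0 0 0 0;0 0 0.4 0 0 0 0;0 0 0.2 0.083 -0.01 -0.104 0;0 0 0 0.083 -0.01 -0.104 0;0 0 0 0.083 -0.01 -0.104 0;0 0 0 0.083 -0.01 -0.104 0;0 0 0 0.083 -0.01 -0.104 0;0 0 0 0 0 0 0;0 0 0 0 0 0 0"
  force: 100

```text
time_s: 18.33
eef_pos: [593.8, -157.7, 251.5]
ee_rot: [-0.0, 0.166, 0.986, -0.001]
force: [-0.2, 0.4, -1.3]
grip_width: 0.145
grip_force: 97.0
```

Run:
```python
from h import *
import pickle
st=sense();p=capture('wrist');pickle.dump((st,p),open('w12.pkl','wb'));cv2.imwrite('pics/w12.png',p['pixels'])
print(st['eef_pos'].round(1),st['ee_rot'].round(3),st['grip_width'],st['grip_force'])
M=Rq(st['ee_rot']);G=st['eef_pos']-37*M[:,2]
for th in(20,25,30):
    u=M@[np.sin(np.radians(th)),0,-np.cos(np.radians(th))]
    print(th,[proj(p,G+d*u,st).round().tolist() for d in(-154.8,-55,-42,0,30)],(G-154.8*u).round(1))
h=cv2.cvtColor(p['pixels'],cv2.COLOR_BGR2HSV);m=((h[...,0]<16)&(h[...,1]>150)&(h[...,2]>40)).astype(np.uint8)
n,l,s,c=cv2.connectedComponentsWithStats(m)
for i in range(1,n):
    if s[i,4]>60:print(s[i].tolist(),c[i].round(1),cv2.minAreaRect(cv2.findNonZero((l==i).astype(np.uint8))))
for k in('spoon_grip','spoon_tip','stand'):print(k,[(b['position'],b['confidence']) for b in boxes_of(p,k)])
for nme in('scene','top'):
    q=capture(nme);pickle.dump(q,open(nme+'12.pkl','wb'))
    print(nme,[(b['position'],b['confidence']) for b in boxes_of(q,'spoon_tip')],[proj(q,G+d*u).round().tolist() for d in(-154.8,0)])
```

```text
[ 593.8 -157.7  251.5] [-0.     0.166  0.986 -0.001] 0.1452054756849037 96.95252180099487
20 [[282.0, 256.0], [282.0, 269.0], [281.0, 272.0], [281.0, 284.0], [280.0, 299.0]] [ 643.8 -175.2  143.1]
25 [[282.0, 270.0], [282.0, 277.0], [281.0, 278.0], [281.0, 284.0], [280.0, 291.0]] [ 655.6 -179.2  148.2]
30 [[282.0, 285.0], [282.0, 285.0], [281.0, 285.0], [281.0, 284.0], [280.0, 284.0]] [ 666.9 -183.1  154.5]
[515, 49, 35, 35, 425] [530.   66.6] ((532.31494140625, 66.2640380859375), (18.512006759643555, 42.44994354248047), 43.15238952636719)
[265, 262, 39, 40, 1351] [283.6 282.4] ((284.0, 281.5), (39.0, 38.0), 90.0)
spoon_grip [([281.9, 280.3], 0.66)]
spoon_tip [([285.2, 282.8], 0.76), ([544.9, 74.2], 0.63)]
stand [([284.1, 194.7], 0.68), ([537.2, 57.7], 0.67)]
scene [([338.1, 197.6], 0.42)] [[357.0, 214.0], [334.0, 180.0]]
top [] [[332.0, 152.0], [331.0, 171.0]]
```

```bash
cat > f5.py <<'E'
from h import *
import pickle,sys
from scipy.optimize import differential_evolution as DE
def fitgrip(k):
    st,p=pickle.load(open(k+'.pkl','rb'));M=Rq(st['ee_rot'])
    h=cv2.cvtColor(p['pixels'],cv2.COLOR_BGR2HSV);m=((h[...,0]<16)&(h[...,1]>150)&(h[...,2]>40)).astype(np.uint8)[230:330,235:335]
    m=cv2.morphologyEx(m,cv2.MORPH_CLOSE,np.ones((5,5)))
    def pts(v):
        th,x,d,y=v;u=np.array([np.sin(th),0,-np.cos(th)]);a=np.array([np.cos(th),0,np.sin(th)]);b=np.array([0,1,0])
        g=np.array([x,y,-37]) # axis point at pad height
        return [g+u*(d+e)+a*s*6+b*t*7 for e in(-42,30) for s in(-1,1) for t in(-1,1)]
    def f(v):
        P=np.array([proj(p,st['eef_pos']+M@q,st) for q in pts(v)]);a=np.zeros((800,800),np.uint8)
        cv2.fillConvexPoly(a,cv2.convexHull(((P-[235,230]+.5)*8).astype(np.float32)).round().astype(np.int32),1)
        a=cv2.resize(a.astype(np.float32),(100,100),interpolation=3);return -np.minimum(a,m).sum()/np.maximum(a,m).sum()
    for b in([(.25,.8),(-8,8),(-15,15),(-4,4)],[(.25,.8),(-.1,.1),(-15,15),(-4,4)],[(.25,.8),(-8,8),(-.1,.1),(-4,4)]):
        q=DE(f,b,maxiter=50,seed=1,polish=False);th,x,d,y=q.x
        print(np.degrees(th).round(1),q.x.round(1),q.fun,'tip in tool',(np.array([x,y,-37])+(d-154.8)*np.array([np.sin(th),0,-np.cos(th)])).round(1))
fitgrip(sys.argv[1])
E
python3 f5.py w12
```

```text
23.6 [  0.4   2.3 -10.4   1.4] -0.9167641997337341 tip in tool [-63.9   1.4 114.3]
34.3 [ 0.6 -0.  -6.   1.3] -0.904931366443634 tip in tool [-90.7   1.3  95.8]
33.6 [ 0.6 -0.5 -0.   1.5] -0.8794248700141907 tip in tool [-86.3   1.5  91.9]
```

Call:
drive_tool:
  commands: "-0.07 0.39 0 0 0 0 0;-0.07 0.39 0 0 0 0 0;-0.07 0.39 0 0 0 0 0;-0.07 0.39 0 0 0 0 0;-0.07 0.39 0 0 0 0 0;-0.07 0.39 0 0 0 0 0;-0.07 0.39 0 0 0 0 0;-0.07 0.39 0 0 0 0 0;0 0 0 0 0 0 0"

```text
time_s: 19.48
eef_pos: [536.3, 161.0, 252.2]
ee_rot: [-0.0, 0.163, 0.987, 0.001]
force: [0.7, 0.2, -1.3]
grip_width: 0.147
grip_force: 97.3
```

Run:
```python
from h import *
import pickle
st=sense();print(st['eef_pos'].round(1),st['grip_width'])
M=Rq(st['ee_rot']);T=st['eef_pos']
for n in('scene','top'):
    q=capture(n);img=q['pixels'];cv2.imwrite(f'pics/{n}13.png',img)
    print(n,[(np.round(b['position'],1).tolist(),round(b['confidence'],2)) for b in boxes_of(q,'spoon_tip')+boxes_of(q,'spoon_grip')])
    for t in([-63.9,1.4,114.3],[-90.7,1.3,95.8],[-75,1,106]):
        w=T+M@t;w2=T+M@[0,0,-37];print(t,w.round(),proj(q,w).round(1),proj(q,w2).round(1))
    a=proj(q,T+M@[-64,1,114]).round().astype(int)
    # steel-ish differences vs initial
    d=np.abs(img.astype(int)-cv2.imread(f'pics/{n}0.png').astype(int)).max(2)
    y,x=a[1],a[0];print((d[y-14:y+15,x-16:x+22]>25).astype(int).astype(str).tolist().__len__());
    for r in (d[y-14:y+15,x-16:x+22]>25).astype(int): print(''.join('#' if v else '.' for v in r))
    print('origin',x-16,y-14)
```

```text
[536.3 161.  252.2] 0.14709136860298686
scene [([336.2, 253.9], 0.57), ([245.8, 148.4], 0.39)]
[-63.9, 1.4, 114.3] [597. 142. 138.] [267.5 176.4] [245.5 138.5]
[-90.7, 1.3, 95.8] [623. 133. 156.] [275.3 169.9] [245.5 138.5]
[-75, 1, 106] [608. 138. 146.] [270.7 173.6] [245.5 138.5]
29
.....####.............................
.....####.............................
......###.............................
.......##.............................
.......##.............................
........##............................
........###...........................
.........###..........................
.........####.........................
..........###.........................
...........##.........................
............##........................
............###.......................
.............##.......................
......................................
......................................
......................................
......................................
......................................
......................................
..................................
[... 975 characters left out ...]
##########............
##########################............
##########################............
####.#####.###############............
##########################............
#####.####################............
######.##.#################...........
###########################...........
###########################...........
###########################...........
##..#######################...........
#.###.#####################...........
.####.#####################...........
.####.#####################...........
#####.###.#################...........
#.##..##.##################...........
##..#######################...........
###########################...........
origin 205 165
```

The scene camera confirms the spoon leans about 24° in the grip, with the tip about 114 mm below the TCP. Entering the bowl on its empty side.

Call:
drive_tool:
  commands: "0.09 -0.12 -0.2 0 0 0 0;0 0 -0.35 0 0 0 0;0 0 -0.35 0 0 0 0;0 0 -0.2 0 0 0 0;0 0 -0.12 0 0 0 0;0 0 0 0 0 0 0"

```text
time_s: 20.28
eef_pos: [545.9, 141.8, 127.0]
ee_rot: [-0.003, 0.167, 0.986, -0.001]
force: [-0.5, 0.8, -1.4]
grip_width: 0.143
grip_force: 97.3
```

Call:
drive_tool:
  commands: "0 0 -0.015 0 0 0 0;0 0 -0.015 0 0 0 0;0 0 0 0 0 0 0"

```text
time_s: 20.53
eef_pos: [547.6, 142.7, 127.7]
ee_rot: [0.001, 0.166, 0.986, 0.0]
force: [-0.1, -0.1, -0.4]
grip_width: 0.14
grip_force: 97.3
```

Call:
drive_tool:
  commands: "0 0 -0.01 0 0 0 0;0 0 -0.01 0 0 0 0;0 0 0 0 0 0 0"

```text
time_s: 20.78
eef_pos: [547.1, 142.9, 125.0]
ee_rot: [0.0, 0.166, 0.986, 0.0]
force: [-0.4, 0.2, -1.5]
grip_width: 0.146
grip_force: 97.3
```

Call:
drive_tool:
  commands: "0 0 -0.01 0 0 0 0;0 0 -0.01 0 0 0 0;0 0 0 0 0 0 0"

```text
time_s: 21.03
eef_pos: [547.0, 142.9, 122.6]
ee_rot: [-0.0, 0.166, 0.986, -0.0]
force: [0.1, 1.1, -0.7]
grip_width: 0.15
grip_force: 97.3
```

Call:
drive_tool:
  commands: "0 0 -0.01 0 0 0 0;0 0 -0.01 0 0 0 0;0 0 0 0 0 0 0"

```text
time_s: 21.28
eef_pos: [546.9, 142.9, 120.6]
ee_rot: [-0.0, 0.166, 0.986, -0.0]
force: [0.6, 0.7, -1.3]
grip_width: 0.142
grip_force: 97.3
```

Call:
drive_tool:
  commands: "0 0 -0.01 0 0 0 0;0 0 -0.01 0 0 0 0;0 0 0 0 0 0 0"

```text
time_s: 21.53
eef_pos: [546.9, 142.9, 118.6]
ee_rot: [-0.0, 0.166, 0.986, -0.0]
force: [-0.2, -0.3, -1.1]
grip_width: 0.149
grip_force: 97.3
```

Call:
drive_tool:
  commands: "0 0 -0.01 0 0 0 0;0 0 -0.01 0 0 0 0;0 0 0 0 0 0 0"

```text
time_s: 21.78
eef_pos: [546.9, 142.9, 116.6]
ee_rot: [-0.0, 0.166, 0.986, -0.0]
force: [-0.5, 0.6, -1.1]
grip_width: 0.145
grip_force: 97.3
```

Call:
drive_tool:
  commands: "0 0 -0.01 0 0 0 0;0 0 -0.01 0 0 0 0;0 0 0 0 0 0 0"

```text
time_s: 22.03
eef_pos: [546.9, 142.9, 114.6]
ee_rot: [-0.0, 0.166, 0.986, -0.0]
force: [-0.5, 0.1, 0.1]
grip_width: 0.148
grip_force: 97.3
```

```bash
python3 -c "
from h import *
print(sense()['force'],sense()['wrist_torque'])"
```

```text
[-0.48982123  0.11650505  0.08490728] [0.00055988 0.06315809 0.05554762]
```

Call:
drive_tool:
  commands: "0 0 -0.01 0 0 0 0;0 0 0 0 0 0 0"

```text
time_s: 22.2
eef_pos: [547.0, 142.9, 113.6]
ee_rot: [-0.0, 0.166, 0.986, -0.0]
force: [0.6, -0.1, -1.4]
grip_width: 0.146
grip_force: 97.3
```

Call:
drive_tool:
  commands: "0 0 -0.01 0 0 0 0;0 0 0 0 0 0 0"

```text
time_s: 22.37
eef_pos: [547.0, 142.9, 112.6]
ee_rot: [-0.0, 0.166, 0.986, -0.0]
force: [0.4, 0.1, -1.1]
grip_width: 0.143
grip_force: 97.3
```

Call:
drive_tool:
  commands: "0 0 -0.01 0 0 0 0;0 0 -0.01 0 0 0 0;0 0 0 0 0 0 0"

```text
time_s: 22.62
eef_pos: [547.1, 143.0, 111.0]
ee_rot: [0.0, 0.166, 0.986, 0.0]
force: [-0.4, 0.2, 1.8]
grip_width: 0.145
grip_force: 97.8
```

Call:
drive_tool:
  commands: "0 0 -0.01 0 0 0 0;0 0 -0.005 0 0 0 0;0 0 0 0 0 0 0"

```text
time_s: 22.87
eef_pos: [547.2, 143.1, 110.6]
ee_rot: [0.0, 0.166, 0.986, 0.0]
force: [-4.0, 0.3, 10.8]
grip_width: 0.147
grip_force: 98.9
```

Call:
drive_tool:
  commands: "0 0 -0.01 0 0 0 0;0 0 -0.005 0 0 0 0;0 0 0 0 0 0 0"

```text
time_s: 23.12
eef_pos: [547.2, 143.3, 110.2]
ee_rot: [0.001, 0.166, 0.986, 0.0]
force: [-8.1, 1.4, 20.1]
grip_width: 0.15
grip_force: 100.2
```

Call:
drive_tool:
  commands: "0 0 0.055 0 0 0 0;-0.083 -0.059 0 0 0 0 0;-0.095 -0.036 0 0 0 0 0;-0.1 -0.01 0 0 0 0 0;-0.1 0.017 0 0 0 0 0;-0.093 0.042 0 0 0 0 0;-0.079 0.065 0 0 0 0 0;-0.059 0.083 0 0 0 0 0;-0.036 0.095 0 0 0 0 0;-0.01 0.1 0 0 0 0 0;0.017 0.1 0 0 0 0 0;0.042 0.093 0 0 0 0 0;0.065 0.079 0 0 0 0 0;0 0 0 0 0 0 0"

```text
time_s: 24.28
eef_pos: [494.9, 201.0, 113.1]
ee_rot: [0.0, 0.166, 0.986, -0.0]
force: [1.9, -1.3, -0.2]
grip_width: 0.147
grip_force: 97.3
```

Call:
drive_tool:
  commands: "0.083 0.059 0 0 0 0 0;0.095 0.036 0 0 0 0 0;0.1 0.01 0 0 0 0 0;0.1 -0.017 0 0 0 0 0;0.093 -0.042 0 0 0 0 0;0.079 -0.065 0 0 0 0 0;0.059 -0.083 0 0 0 0 0;0.036 -0.095 0 0 0 0 0;0.01 -0.1 0 0 0 0 0;0 0 0 0 0 0 0"

```text
time_s: 25.12
eef_pos: [559.5, 168.1, 113.2]
ee_rot: [-0.0, 0.167, 0.986, -0.0]
force: [0.3, -0.8, -0.8]
grip_width: 0.147
grip_force: 97.5
```

```bash
cat > beads.py <<'E'
from h import *
import pickle
C=np.array([577.8,151.8]);B0=np.array([(-41,-16),(-38,18),(-12,-42),(4,44),(34,28),(-22,36),(-8,16)])
st=sense();print(st['eef_pos'].round(1),st['force'].round(1),st['grip_width'],st['grip_force'],'tip rel',(st['eef_pos']+Rq(st['ee_rot'])@[-61,1,105])[:2]-C)
for n in('wrist','top','scene'):
    p=capture(n);pickle.dump((st,p),open(f'b_{n}.pkl','wb'))
    for k in('orange0','white0'):
        print(n,k,[((onz(p,b['position'],18,st)[:2]-C).round().astype(int).tolist(),round(b['confidence'],2)) for b in boxes_of(p,k) if np.hypot(*(onz(p,b['position'],18,st)[:2]-C))<75])
    # colour blobs: orange and white within bowl projected area
    h=cv2.cvtColor(p['pixels'],cv2.COLOR_BGR2HSV);ys,xs=np.mgrid[0:420,0:560]
    roi=np.zeros((420,560),np.uint8);cv2.fillConvexPoly(roi,np.array([proj(p,[C[0]+78*np.cos(t),C[1]+78*np.sin(t),18],st) for t in np.linspace(0,6.28,40)]).round().astype(np.int32),1)
    A={'O':(h[...,0]<18)&(h[...,1]>150)&(h[...,2]>60),'W':(h[...,1]<60)&(h[...,2]>110)}
    for k,m in A.items():
        nn,l,s,c=cv2.connectedComponentsWithStats((m&(roi>0)).astype(np.uint8))
        print(n,k,[((onz(p,c[i],18,st)[:2]-C).round().astype(int).tolist(),int(s[i,4])) for i in range(1,nn) if s[i,4]>(40 if n=='wrist' else 8)])
E
python3 beads.py
```

```text
[559.5 168.1 113.2] [ 0.3 -0.8 -0.8] 0.1471683546394581 97.45583295822144 tip rel [39.59417476 -2.90267693]
wrist orange0 [([15, 58], 0.85), ([-1, 5], 0.57)]
wrist white0 [([-61, 14], 0.82), ([-40, 46], 0.81), ([41, 45], 0.81)]
wrist O [([17, 59], 555), ([3, 4], 538), ([51, -7], 1336)]
wrist W [([-59, 16], 682), ([-38, 46], 675), ([-54, -22], 665), ([43, 45], 551), ([47, -29], 47), ([61, 12], 51)]
top orange0 []
top white0 []
top O []
top W [([4, 30], 871), ([-53, -24], 37)]
scene orange0 [([-5, -6], 0.44)]
scene white0 []
scene O [([15, 57], 20), ([1, 3], 21)]
scene W [([61, 15], 30), ([-44, 35], 69), ([-47, -16], 21)]
```

Call:
drive_tool:
  commands: "-0.073 0.115 0 0 0 0 0;-0.073 0.115 0 0 0 0 0;-0.105 0.07 0 0 0 0 0;-0.105 0.07 0 0 0 0 0;0.005 -0.115 0 0 0 0 0;0.005 -0.115 0 0 0 0 0;0.005 -0.115 0 0 0 0 0;0.005 -0.115 0 0 0 0 0;-0.113 -0.033 0 0 0 0 0;-0.113 -0.033 0 0 0 0 0;-0.113 -0.033 0 0 0 0 0;-0.025 -0.08 0 0 0 0 0;-0.025 -0.08 0 0 0 0 0;-0.09 0.1 0 0 0 0 0;-0.06 0.13 0 0 0 0 0;-0.01 0.075 0 0 0 0 0;-0.01 0.075 0 0 0 0 0;0.03 0.12 0 0 0 0 0;0 0 0 0 0 0 0"

```text
time_s: 27.15
eef_pos: [474.7, 186.3, 114.0]
ee_rot: [0.002, 0.166, 0.986, 0.0]
force: [5.2, -2.3, 0.8]
grip_width: 0.143
grip_force: 97.6
```

```bash
python3 beads.py | grep -v top
```

```text
[474.7 186.3 114. ] [ 5.2 -2.3  0.8] 0.14324289526770428 97.61166214942932 tip rel [-44.67081008  15.46908025]
wrist orange0 []
wrist white0 [([-61, 21], 0.62), ([-60, 11], 0.55)]
wrist O [([-34, 12], 1197)]
wrist W [([-57, 20], 336), ([-43, 52], 87), ([-37, -10], 48), ([-22, 31], 52)]
scene orange0 []
scene white0 []
scene O [([16, 58], 24)]
scene W [([42, 44], 47), ([59, 13], 49), ([-48, 24], 79)]
```

Call:
drive_tool:
  commands: "0.03 -0.05 0 0 0 0 0;0 0 0.35 0 0 0 0;0 0 0.4 0 0 0 0;0 0 0.4 0 0 0 0;-0.2 0 0.3 0 0 0 0;-0.2 0 0.3 0 0 0 0;-0.2 0 0 0 0 0 0;0 0 0 0 0 0 0"

```text
time_s: 28.27
eef_pos: [413.4, 180.2, 289.4]
ee_rot: [-0.0, 0.166, 0.986, 0.0]
force: [0.1, -0.1, -1.4]
grip_width: 0.142
grip_force: 97.8
```

```bash
python3 beads.py
```

```text
[413.4 180.2 289.4] [ 0.1 -0.1 -1.4] 0.14248948562243366 97.8078818321228 tip rel [-106.49731169    9.51651083]
wrist orange0 [([13, 55], 0.49), ([-57, 1], 0.22)]
wrist white0 [([-40, 46], 0.73), ([-59, -2], 0.72), ([-59, 26], 0.63)]
wrist O [([-3, -26], 1211), ([15, 60], 118)]
wrist W [([-54, 25], 183), ([-57, -1], 207), ([-38, 46], 204), ([-9, -63], 41), ([16, 6], 51)]
top orange0 [([8, -61], 0.61)]
top white0 [([-60, -8], 0.53), ([57, 11], 0.42), ([-51, 25], 0.38)]
top O [([18, 61], 30), ([13, -61], 27)]
top W [([60, 13], 46), ([44, 45], 45), ([-49, 22], 129)]
scene orange0 []
scene white0 []
scene O [([16, 59], 25)]
scene W [([42, 44], 47), ([59, 13], 49), ([-47, 30], 98)]
```

Beads now: oranges at (16,59) and (12,−60) relative to the bowl centre, about 119 mm apart. Whites are at (60,12), (43,44), (−38,46), (−54,25) and (−57,−1). Each is at least 17 mm from any starting spot of its colour and all are in the bowl. Returning the spoon.

Call:
drive_tool:
  commands: "0.184 -0.335 -0.02 0 0 0 0;0.184 -0.335 -0.02 0 0 0 0;0.184 -0.335 -0.02 0 0 0 0;0.184 -0.335 -0.02 0 0 0 0;0.184 -0.335 -0.02 0 0 0 0;0.184 -0.335 -0.02 0 0 0 0;0.184 -0.335 -0.02 -0.016 -0.047 0 0;0.184 -0.335 -0.02 -0.016 -0.047 0 0;0.184 -0.335 -0.02 -0.017 -0.047 0 0;0.184 -0.335 -0.02 0 0 0 0;0 0 0 0 0 0 0;0 0 0 0 0 0 0"

```text
time_s: 29.72
eef_pos: [600.0, -156.4, 266.7]
ee_rot: [0.057, 0.167, 0.984, -0.009]
force: [0.7, 0.7, -0.6]
grip_width: 0.142
grip_force: 98.0
```

```bash
cat > put.py <<'E'
from h import *
import pickle
from scipy.optimize import differential_evolution as DE
yaw=np.radians(-19.07);C,s=np.cos(yaw),np.sin(yaw);S=np.array([625.,-165.5])
W=lambda x:np.array([S[0]+C*x[0]-s*x[1],S[1]+s*x[0]+C*x[1],x[2]])
st=sense();M=Rq(st['ee_rot']);T=st['eef_pos'];print('t',st['time_s'],T.round(1),st['ee_rot'].round(4),st['force'].round(1),st['grip_width'])
tip=T+M@[-61,.7,105];g=T+M@[0,.7,-37];u=(g-tip)/np.linalg.norm(g-tip);neck=tip+100*u
R_=lambda v:np.array([C*v[0]+s*v[1],-s*v[0]+C*v[1],v[2]])
print('u stand',R_(u).round(3),'tip stand',R_(tip-[*S,0]).round(1),'neck stand',R_(neck-[*S,0]).round(1))
print('move needed (world mm) tip->tray(38): ',(W([38,0,10])-tip).round(1),'neck->fork(-12):',(W([-12,0,97])-neck).round(1))
for n in('scene','top'):
    q=capture(n);d=np.abs(q['pixels'].astype(int)-cv2.imread(f'pics/{n}0.png').astype(int)).max(2)
    print(n,'tip',proj(q,tip).round(1),'neck',proj(q,neck).round(1),'stand',proj(q,W([0,0,10])).round(1),[(np.round(b['position'],1).tolist(),round(b['confidence'],2)) for b in boxes_of(q,'stand')])
    if n=='scene':
        x,y=proj(q,tip).round().astype(int);print('origin',x-20,y-20)
        for r in (d[y-20:y+12,x-20:x+16]>25): print(''.join('#' if v else '.' for v in r))
E
python3 put.py
```

```text
t 29.7167 [ 600.  -156.4  266.7] [ 0.0565  0.1669  0.9843 -0.0095] [ 0.7  0.7 -0.6] 0.14240850062220875
u stand [-0.497  0.001  0.868] tip stand [ 46.    0.9 169.4] neck stand [ -3.7   1.1 256.2]
move needed (world mm) tip->tray(38):  [  -7.9    1.7 -159.4] neck->fork(-12): [  -8.2    1.7 -159.2]
scene tip [356.7 208.6] neck [342.7 186.8] stand [337.7 253.9] [([337.3, 252.3], 0.67)]
origin 337 189
.....#####..........................
......#####.........................
.......####.........................
.......#####........................
........#####.......................
.........#####......................
..........#####.....................
..........#####.....................
...........#####....................
............####....................
.............####...................
..............####..................
..............####..................
...............####.................
................###.................
................####................
.................###................
..................###...............
...................###..............
....................###.............
.....................##.............
....................................
....................................
....................................
....................................
....................................
....................................
....................................
....................................
....................................
....................................
....................................
top tip [331.2 150.6] neck [330.9 162.2] stand [319.5 173.1] [([321.3, 184.3], 0.7)]
```

The scene camera agrees with the predicted spoon pose to about 2 px. Aligning over the stand and descending most of the way.

Call:
drive_tool:
  commands: "-0.08 0.017 -0.2 0 0 0 0;0 0 -0.3 0 0 0 0;0 0 -0.3 0 0 0 0;0 0 -0.3 0 0 0 0;0 0 -0.15 0 0 0 0;0 0 0 0 0 0 0;0 0 0 0 0 0 0"

```text
time_s: 30.5
eef_pos: [592.0, -152.4, 143.9]
ee_rot: [0.058, 0.165, 0.984, -0.01]
force: [0.3, 0.7, -1.4]
grip_width: 0.148
grip_force: 97.9
```

```bash
python3 put.py | head -4; python3 snap.py w14
python3 - <<'E'
# stand check in wrist view: predicted corners vs light-grey base
from h import *
import pickle
st,p=pickle.load(open('w14.pkl','rb'))
h=cv2.cvtColor(p['pixels'],cv2.COLOR_BGR2HSV);m=((h[...,1]<45)&(h[...,2]>90)).astype(np.uint8);m[:100]=0;m[330:]=0;m[:,:200]=0;m[:,380:]=0
n,l,s,c=cv2.connectedComponentsWithStats(m);print([(s[i].tolist()) for i in range(1,n) if s[i,4]>150])
yaw=np.radians(-19.07);C,S_=np.cos(yaw),np.sin(yaw)
for a,b in((-60,-40),(-60,40),(60,-40),(60,40)):print(a,b,proj(p,[625+C*a-S_*b,-165.5+S_*a+C*b,10],st).round(1))
E
```

```text
t 30.5 [ 592.  -152.4  143.9] [ 0.0578  0.1653  0.9845 -0.0098] [ 0.3  0.7 -1.4] 0.1479334854011261
u stand [-0.5    0.     0.866] tip stand [37.4  2.3 46.8] neck stand [-12.5   2.3 133.4]
move needed (world mm) tip->tray(38):  [ -0.2  -2.3 -36.8] neck->fork(-12): [ -0.3  -2.3 -36.4]
scene tip [349.9 241.4] neck [336.3 222.7] stand [337.7 253.9] [([338.5, 254.4], 0.8)]
[ 592.6 -153.2  145.1] [[264, 265, 39, 34, 1226]]
[[240, 154, 84, 138, 7344], [270, 237, 27, 27, 434]]
-60 -40 [237.9 151.9]
-60 40 [324.3 151.8]
60 -40 [244.4 262.5]
60 40 [318.8 262.5]
```

Call:
drive_tool:
  commands: "0.02 -0.018 0 0 0 0 0;0 0 -0.15 0 0 0 0;0 0 -0.13 0 0 0 0;0 0 0 0 0 0 0"

```text
time_s: 31.08
eef_pos: [595.1, -155.5, 115.2]
ee_rot: [0.06, 0.166, 0.984, -0.01]
force: [2.5, -0.4, 4.1]
grip_width: 0.148
grip_force: 98.2
```

Call:
drive_tool:
  commands: "0 0 -0.015 0 0 0 0;0 0 -0.015 0 0 0 0;0 0 0 0 0 0 0"

```text
time_s: 31.33
eef_pos: [594.9, -155.5, 115.1]
ee_rot: [0.06, 0.166, 0.984, -0.01]
force: [-5.4, 2.5, 12.4]
grip_width: 0.145
grip_force: 100.2
```

Call:
drive_tool:
  commands: "0 0 -0.01 0 0 0 0;0 0 -0.01 0 0 0 0;0 0 0 0 0 0 0"

```text
time_s: 31.58
eef_pos: [595.6, -155.7, 113.9]
ee_rot: [0.061, 0.166, 0.984, -0.011]
force: [1.1, -0.3, 6.2]
grip_width: 0.146
grip_force: 98.5
```

Contact came about 8 mm early with an upward, outward force: the shaft is on the fork before the tip is down. I need a few mm more along the stand's +x.

Call:
drive_tool:
  commands: "0 0 0.06 0 0 0 0;0.045 -0.015 0 0 0 0 0;0 0 0 0 0 0 0;0 0 0 0 0 0 0"

```text
time_s: 31.92
eef_pos: [598.3, -156.4, 115.8]
ee_rot: [0.057, 0.166, 0.984, -0.01]
force: [0.3, -0.1, 0.2]
grip_width: 0.146
grip_force: 98.1
```

Call:
drive_tool:
  commands: "0 0 -0.02 0 0 0 0;0 0 -0.02 0 0 0 0;0 0 0 0 0 0 0"

```text
time_s: 32.17
eef_pos: [599.5, -156.8, 112.8]
ee_rot: [0.059, 0.166, 0.984, -0.01]
force: [3.8, -0.8, 2.2]
grip_width: 0.144
grip_force: 98.4
```

Call:
drive_tool:
  commands: "0 0 -0.015 0 0 0 0;0 0 -0.01 0 0 0 0;0 0 0 0 0 0 0"

```text
time_s: 32.42
eef_pos: [599.9, -157.1, 111.4]
ee_rot: [0.06, 0.166, 0.984, -0.01]
force: [2.9, -1.4, 6.9]
grip_width: 0.147
grip_force: 98.7
```

```bash
python3 put.py | head -3
```

```text
t 32.4167 [ 599.9 -157.1  111.4] [ 0.0604  0.1658  0.9842 -0.0104] [ 2.9 -1.4  6.9] 0.14692521139245948
u stand [-0.504  0.001  0.864] tip stand [47.   0.4 14.6] neck stand [ -3.5   0.5 101. ]
move needed (world mm) tip->tray(38):  [-8.6  2.6 -4.6] neck->fork(-12): [-8.2  2.4 -4. ]
```

```bash
python3 snap.py w15; for k in w12 w14 w15; do echo $k; python3 f5.py $k; done; for k in b_wrist; do python3 - <<'E'
from h import *
import pickle
for k in('w12','w14','w15','b_wrist'):
    st,p=pickle.load(open(f'{k}.pkl','rb'));h=cv2.cvtColor(p['pixels'],cv2.COLOR_BGR2HSV);m=((h[...,0]<16)&(h[...,1]>150)&(h[...,2]>40)).astype(np.uint8)
    print(k,[s.tolist() for s in cv2.connectedComponentsWithStats(m)[2][1:] if s[4]>900], p['pixels'][256:310:3,284].tolist()[::1])
E
done
```

```text
[ 600.  -157.1  111.4] [[264, 264, 39, 34, 1233]]
w12
23.6 [  0.4   2.3 -10.4   1.4] -0.9167641997337341 tip in tool [-63.9   1.4 114.3]
34.3 [ 0.6 -0.  -6.   1.3] -0.904931366443634 tip in tool [-90.7   1.3  95.8]
33.6 [ 0.6 -0.5 -0.   1.5] -0.8794248700141907 tip in tool [-86.3   1.5  91.9]
w14
25.7 [  0.4   2.4 -10.7   1.1] -0.9377473592758179 tip in tool [-69.3   1.1 112.1]
32.3 [ 0.6  0.1 -6.4  1.1] -0.9354662895202637 tip in tool [-86.1   1.1  99.2]
32.1 [ 0.6 -0.3 -0.1  1.1] -0.8802333474159241 tip in tool [-82.7   1.1  94.2]
w15
32.5 [ 0.6  0.9 -9.4  1. ] -0.9362236261367798 tip in tool [-87.3   1.  101.5]
32.2 [ 0.6  0.1 -3.5  1. ] -0.9033912420272827 tip in tool [-84.1   1.   97. ]
32.1 [ 0.6  0.1 -0.   0.9] -0.883202850818634 tip in tool [-82.2   0.9  94.2]
w12 [[265, 262, 39, 40, 1351]] [[102, 167, 216], [99, 165, 214], [30, 59, 100], [21, 61, 106], [22, 62, 110], [29, 77, 137], [33, 89, 158], [42, 98, 174], [43, 101, 179], [43, 100, 180], [47, 105, 183], [45, 107, 186], [49, 110, 188], [45, 107, 187], [39, 99, 181], [43, 68, 109], [50, 42, 44], [44, 40, 40]]
w14 [[264, 2
[... 255 characters left out ...]
], [109, 181, 226], [107, 177, 224], [107, 178, 224]]
w15 [[264, 264, 39, 34, 1233]] [[139, 136, 130], [106, 105, 100], [87, 85, 82], [30, 71, 124], [36, 81, 147], [35, 93, 167], [40, 99, 177], [40, 99, 179], [41, 102, 181], [46, 105, 187], [44, 107, 188], [50, 111, 192], [42, 106, 192], [38, 101, 189], [107, 178, 224], [107, 178, 224], [107, 180, 226], [114, 187, 229]]
b_wrist [[264, 265, 39, 36, 1211]] [[242, 217, 149], [241, 216, 146], [241, 216, 149], [28, 65, 116], [36, 81, 144], [38, 94, 169], [44, 104, 184], [44, 105, 186], [46, 108, 191], [50, 112, 194], [50, 112, 198], [53, 115, 200], [47, 111, 198], [43, 107, 195], [119, 112, 129], [241, 215, 146], [241, 215, 148], [240, 214, 145]]
```

The silhouette shows the spoon rotated about 6° in the grip while stirring, so it now leans 30° with the tool upright. I'll lift, take out the tool tilt, and retry.

Call:
drive_tool:
  commands: "0 0 0.2 0 0 0 0;0 0 0.2 0 0 0 0;-0.03 0.01 0.1 0.016 0.047 0 0;-0.03 0.01 0 0.016 0.047 0 0;-0.02 0.01 0 0.017 0.047 0 0;0 0 0 0 0 0 0;0 0 0 0 0 0 0"

```text
time_s: 33.25
eef_pos: [590.1, -153.2, 158.8]
ee_rot: [-0.001, 0.166, 0.986, 0.0]
force: [-0.2, -0.9, -1.1]
grip_width: 0.144
grip_force: 97.9
```

```bash
sed -i 's/S=np.array(\[625.,-165.5\])/S=np.array([627.,-166.])/; s/\[-61,.7,105\]/[-77,1,97]/; s/\[0,.7,-37\]/[0,1,-37]/; s/38,0,10/40,0,10/; s/-12,0,97/-10,0,97/' put.py; python3 put.py
```

```text
t 33.25 [ 590.1 -153.2  158.8] [-6.000e-04  1.660e-01  9.861e-01  2.000e-04] [-0.2 -0.9 -1.1] 0.14436905578405154
u stand [-0.497  0.     0.868] tip stand [37.9  1.  61.7] neck stand [-11.8   1.  148.5]
move needed (world mm) tip->tray(38):  [  1.7  -1.6 -51.7] neck->fork(-12): [  1.4  -1.6 -51.5]
scene tip [351.3 237.7] neck [337.7 218.6] stand [338.3 253.7] [([338.9, 255.7], 0.69)]
origin 331 218
.#####..............................
..#####.............................
...####.............................
...#####............................
....####............................
.....####...........................
.....####...........................
#.....####..........................
##....#####.........................
###.##.####.........................
###.#...####........................
######..####........................
#####....####.......................
.#####....####......................
#...###...####......................
##.#####...####.....................
##..####...####.....................
##..#####..#####....................
#...........####....................
#...##.......####...................
#..########...###...................
#..########...####..................
#..#########...###..................
#..##########...###.................
#..###########...#..................
#..###########......................
#..#########.##.....................
#..########..##.....................
#...######..........................
........#####.##....................
.....#########.#....................
....##########.##...................
top tip [325.1 158.7] neck [324.4 169.9] stand [319.6 172.5] [([319.0, 183.6], 0.43), ([237.3, 187.2], 0.36)]
```

Call:
drive_tool:
  commands: "0 0 0 -0.026 -0.073 0 0;0 0 0 0 0 0 0;0 0 0 0 0 0 0"

```text
time_s: 33.7
eef_pos: [590.0, -153.2, 160.1]
ee_rot: [0.029, 0.166, 0.986, -0.005]
force: [0.4, -0.3, -0.7]
grip_width: 0.147
grip_force: 98.0
```

```bash
sed -i 's/\[-77,1,97\]/[-69,1,102]/' put.py; python3 put.py
```

```text
t 33.7 [ 590.  -153.2  160.1] [ 0.0294  0.166   0.9857 -0.0052] [ 0.4 -0.3 -0.7] 0.14680297728155464
u stand [-0.497  0.001  0.868] tip stand [35.8  0.9 62.4] neck stand [-13.9   1.  149.1]
move needed (world mm) tip->tray(38):  [  3.7  -2.2 -52.4] neck->fork(-12): [  3.4  -2.2 -52.1]
scene tip [350.7 237.8] neck [337.1 218.6] stand [338.3 253.7] [([337.8, 252.0], 0.89)]
origin 331 218
.######.............................
..#####.............................
...#####............................
....#####...........................
.....####...........................
......####..........................
.......####.........................
#......#####........................
##......####........................
###.#....####.......................
###.#....#####......................
######....####......................
#####......####.....................
#####.......####....................
.##.........####....................
#...###......####...................
##...##.......####..................
##....#.##....#####.................
#..............####.................
#.....####......###.................
#.....#####......###................
#......####.......###...............
#.......####.......##...............
#..##....####.......................
#..###...####.......................
#..###....###.......................
#..#####...##.......................
#..######.....#.....................
#...#####...........................
....................................
.....#####...#..##..................
....#######.....###.................
top tip [324.9 159.3] neck [324.2 170.6] stand [319.6 172.5] [([318.2, 187.0], 0.56)]
```

Call:
drive_tool:
  commands: "0.037 -0.022 -0.1 0 0 0 0;0 0 -0.2 0 0 0 0;0 0 -0.1 0 0 0 0;0 0 0 0 0 0 0;0 0 0 0 0 0 0"

```text
time_s: 34.32
eef_pos: [594.0, -155.6, 119.2]
ee_rot: [0.029, 0.166, 0.986, -0.005]
force: [1.1, 0.5, -0.6]
grip_width: 0.15
grip_force: 98.0
```

Call:
drive_tool:
  commands: "0 0 -0.03 0 0 0 0;0 0 -0.03 0 0 0 0;0 0 0 0 0 0 0"

```text
time_s: 34.57
eef_pos: [594.1, -155.6, 113.7]
ee_rot: [0.03, 0.166, 0.986, -0.005]
force: [0.1, -0.0, -1.9]
grip_width: 0.147
grip_force: 98.0
```

```bash
python3 put.py|head -3
```

```text
t 34.5667 [ 594.1 -155.6  113.7] [ 0.03    0.166   0.9857 -0.0053] [ 0.1 -0.  -1.9] 0.14728525491079608
u stand [-0.498  0.001  0.867] tip stand [40.6 -0.  16.1] neck stand [-9.200e+00  1.000e-01  1.028e+02]
move needed (world mm) tip->tray(38):  [-0.6  0.2 -6.1] neck->fork(-12): [-0.8  0.2 -5.8]
```

No contact yet, as expected. Continuing down in small steps.

Call:
drive_tool:
  commands: "0 0 -0.02 0 0 0 0;0 0 -0.01 0 0 0 0;0 0 0 0 0 0 0"

```text
time_s: 35.02
eef_pos: [594.0, -155.5, 110.5]
ee_rot: [0.03, 0.166, 0.986, -0.005]
force: [-0.1, -1.0, -1.1]
grip_width: 0.147
grip_force: 98.0
```

Call:
drive_tool:
  commands: "0 0 -0.01 0 0 0 0;0 0 -0.01 0 0 0 0;0 0 0 0 0 0 0"

```text
time_s: 35.27
eef_pos: [594.0, -155.6, 108.5]
ee_rot: [0.03, 0.166, 0.986, -0.005]
force: [0.0, 0.5, -0.5]
grip_width: 0.148
grip_force: 98.0
```

Call:
drive_tool:
  commands: "0 0 -0.01 0 0 0 0;0 0 0 0 0 0 0"

```text
time_s: 35.43
eef_pos: [594.1, -155.6, 107.8]
ee_rot: [0.03, 0.166, 0.986, -0.005]
force: [-0.6, -0.3, 1.1]
grip_width: 0.138
grip_force: 98.0
```

Call:
drive_tool:
  commands: "0 0 -0.01 0 0 0 0;0 0 0 0 0 0 0"

```text
time_s: 35.6
eef_pos: [594.3, -155.7, 107.5]
ee_rot: [0.03, 0.166, 0.986, -0.005]
force: [-1.5, 1.3, 4.5]
grip_width: 0.145
grip_force: 98.6
```

```bash
python3 put.py|head -3
```

```text
t 35.6 [ 594.3 -155.7  107.5] [ 0.0304  0.166   0.9856 -0.0055] [-1.5  1.3  4.5] 0.1451694334767604
u stand [-0.499  0.001  0.867] tip stand [40.9 -0.   9.9] neck stand [-9.   0.1 96.6]
move needed (world mm) tip->tray(38):  [-0.9  0.3  0.1] neck->fork(-12): [-1.   0.3  0.4]
```

The tip is on the tray floor exactly where the model puts it. Releasing gently, then rising.

Call:
drive_tool:
  commands: "0 0 0 0 0 0 20;0 0 0 0 0 0 22;0 0 0 0 0 0 25;0 0 0 0 0 0 30;0 0 0 0 0 0 40;0 0 0 0 0 0 60;0 0 0 0 0 0 80;0 0 0 0 0 0 80;0 0 0 0 0 0 80;0 0 0 0 0 0 80;0 0 0 0 0 0 80"
  force: 20

```text
time_s: 36.72
eef_pos: [594.2, -155.6, 106.8]
ee_rot: [0.03, 0.166, 0.986, -0.005]
force: [-0.4, -0.3, 0.3]
grip_width: 0.802
grip_force: 0.0
```

Call:
drive_tool:
  commands: "0 0 0.15 0 0 0 80;0 0 0.3 0 0 0 80;0 0 0.4 0 0 0 80;0 0 0.4 0.026 0.073 0 80;0 0 0.1 0 0 0 80;0 0 0 0 0 0 80;0 0 0 0 0 0 80"

```text
time_s: 37.3
eef_pos: [594.1, -155.6, 241.3]
ee_rot: [0.0, 0.166, 0.986, -0.0]
force: [-0.4, 0.7, -0.7]
grip_width: 0.801
grip_force: 0.0
```

```bash
python3 snap.py w16
cat > f6.py <<'E'
import fit
from fit import *
import sys
k=sys.argv[1];V[k]=pickle.load(open(k+'.pkl','rb'));st,p=V[k]
h=cv2.cvtColor(p['pixels'],cv2.COLOR_BGR2HSV);m0=((h[...,0]<16)&(h[...,1]>150)&(h[...,2]>40)).astype(np.uint8)
c=proj(p,W([-37,0,140]),st).round().astype(int)-45;m=m0[c[1]:c[1]+90,c[0]:c[0]+90]
m=cv2.morphologyEx(m,cv2.MORPH_CLOSE,np.ones((3,3)))
def free(v):
    n=W([-10,0,97])+D([v[0],v[1],-5]);u=D([v[2],v[3],0]);u[2]=np.sqrt(max(1-u@u,0));return n,u,v[4]
def f(v):
    pts=np.array([proj(p,q,st) for q in box(*free(v))]);a=np.zeros((720,720),np.uint8)
    cv2.fillConvexPoly(a,cv2.convexHull(((pts-c+.5)*8).astype(np.float32)).round().astype(np.int32),1)
    a=cv2.resize(a.astype(np.float32),(90,90),interpolation=3);return -np.minimum(a,m).sum()/np.maximum(a,m).sum()
q=DE(f,[(-12,12),(-12,12),(-.7,-.3),(-.3,.3),(-1,1)],maxiter=60,popsize=10,seed=1,polish=False)
n,u,ro=free(q.x);print(k,'neck dx dy, u, roll',q.x.round(2),q.fun,'tip-from-tray (stand)',np.round(q.x[:2]+np.array([-10,0])-100*q.x[2:4]-[40,0],1))
E
python3 f6.py w16; python3 f6.py w3
```

```text
[ 594.1 -155.6  241.3] [[553, 77, 7, 17, 91], [470, 100, 15, 19, 104], [274, 179, 17, 35, 524]]
w16 neck dx dy, u, roll [-4.41 -0.86 -0.48 -0.   -0.01] -0.8847886919975281 tip-from-tray (stand) [-6.  -0.7]
w3 neck dx dy, u, roll [-5.26 -1.08 -0.46  0.01  0.02] -0.8905255794525146 tip-from-tray (stand) [-8.8 -1.8]
```

In the same fit, the replaced spoon matches its original rest pose to within about 1 mm at the neck and 3 mm at the tip. The two orange blobs are far apart. Handing in.

```bash
python3 -c "
from rig import *
print(finish_job())"
```

```text
the job is handed in; nothing more can be done
None
```

I handed the job in at about 37 s. The spoon is back on its stand and released, all seven beads look shifted and still in the bowl, and the oranges are about 119 mm apart between centres. The first grasp missed and nudged the spoon before I corrected the height, and the hand-in gave no verdict.

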